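# Clamp, rub down and weight a bag-base board

### The job

The black bag-base board has just been glued: raise the red clamp strap by its orange grip, swing it on its loose bolt across the board and let its slot drop fully over the brass stud. Then take the sprung rubbing block and rub along the yellow seam in one slow stroke from right beside the strap to the far end of the board and back again, pressing all the way so that the sole stays pushed in without bottoming, and stand the block upright back on the middle of its cork pad. Lift every steel weight out of the blue bin and stand them upright in a row along the seam, centred on it and clear of the strap, leaving the spool and tin in the bin and everything else on the bench where it is.

Things in the scene. Friction and masses are not known exactly. Their poses are not given: they have to be found in the camera images.
- jig: Plywood jig fixed to the bench: slab x -250 to +165 mm, y -105 to +105 mm in its own axes, 20 mm thick, origin on the bench. Its x axis runs along the board, away from the strap end. The parked strap lies on a cork pad (top 26 mm up) at x -245 to -165 mm. Low fences (top 25 mm up) hold the board.
- board: Black bag-base board 300 (x) x 120 (y) x 6 mm, lying loose in the jig, lined up with it; yellow seam line along its x axis, in the middle. Origin at the centre of its underside, 20 mm above the bench; upper face 26 mm above the bench. The closed strap covers x = -148 to -112 mm; the far end is x = +150 mm.
- bolt (a point): Loose pivot bolt on the jig that the strap turns about (jig x = -130, y = -77 mm): 9 mm shank; this point is on its axis at the height of the strap's underside when down, 26 mm above the bench. A 22 mm head stops the strap 32 mm higher (underside), so it can be raised up to 30 mm while it stays on the bolt.
- stud (a point): Brass stud on the other side of the board (jig x = -130, y = +77 mm), 9 mm thick with a tapered top, standing 14 mm above this point, which is at its foot, 26 mm above the bench (strap's underside when down).
- strap_grip (a point): Centre of the orange bar grip on the red loose strap, 60 mm long (x), 18 mm wide, solid from 16 to 52 mm above the strap's underside; the point is 34 mm above it and 95 mm from the bolt hole. x runs from bolt hole to slot, z up. Starts lying flat, swung 40 to 75 degrees out from the board; closes clockwise from above until x points along the jig's +y.
- strap_slot (a point): Centre of the slot (29 mm long, 15 mm wide, right through) near the strap's free end, 154 mm from the bolt hole, half-way through the 6 mm thickness. Strap 195 x 36 x 6 mm, 0.18 kg, 14 mm bolt hole: raise it more than 14 mm to clear the stud. Closed: this point is 3 mm above point stud.
- block_mid (a point): Sprung rubbing block, 92 mm high, 0.24 kg: white sole 70 (x) x 44 (y) x 10 mm below, aluminium holder (24 to 38 mm up), wooden handle 58 (x) x 30 (y) mm from 38 to 92 mm up. The point lies on its middle axis 46 mm above the underside of the unpressed sole; z up. Stands on the cork pad at the start.
- block: The same rubbing block; this origin is at the centre of the underside of its unpressed sole.
- sole (a joint): How far the sole is pushed up into the rubbing block: 0 = free, 0.012 = bottomed. Springs: about 3.5 N to start it moving, then 0.7 N per mm, so 6 mm gives about 8 N.
- pad: Cork standing pad for the rubbing block, fixed, 130 (x) x 120 (y) x 8 mm; origin under its centre, top 8 mm above the bench.
- bin: Blue open bin, fixed, 247 (x) x 202 (y) x 42 mm high outside, walls and floor 6 mm; origin under its centre. Holds the weights, a green spool and a brass tin.
- weight1_mid (a point): Steel weight (two to four weights are present): round base 56 mm across and 30 mm high, with a plain round red knob 24 mm across on top, up to 64 mm; about 0.45 kg. The point lies on its axis 32 mm above its underside; z along its axis.
- weight2_mid (a point): Steel weight (two to four weights are present): round base 56 mm across and 30 mm high, with a plain round red knob 24 mm across on top, up to 64 mm; about 0.45 kg. The point lies on its axis 32 mm above its underside; z along its axis.
- weight3_mid (a point): Steel weight (two to four weights are present): round base 56 mm across and 30 mm high, with a plain round red knob 24 mm across on top, up to 64 mm; about 0.45 kg. The point lies on its axis 32 mm above its underside; z along its axis.
- weight4_mid (a point): Steel weight (two to four weights are present): round base 56 mm across and 30 mm high, with a plain round red knob 24 mm across on top, up to 64 mm; about 0.45 kg. The point lies on its axis 32 mm above its underside; z along its axis.
- spool: Green thread spool in the bin, 48 mm across, 38 mm high; not needed. Origin at the centre of its underside.
- tin: Brass wax tin in the bin, 58 mm across, 24 mm high; not needed. Origin at the centre of its underside.
- tape: Roll of paper tape, 104 mm across, 45 mm high, bystander; origin under its centre.
- mallet: Black and white mallet lying beyond the jig, 200 mm long, bystander; origin under its head.
- cone1: Blue thread cone, 72 mm across, 125 mm high, bystander; origin under its centre.
- cone2: Black thread cone, 72 mm across, 125 mm high, bystander; origin under its centre.
- glue: Glue jar, 70 mm across, 100 mm high, bystander; origin under its centre.
- rule: Steel rule 200 x 28 x 4 mm lying beyond the cork pad, bystander; origin under its centre.
Mind the look-alikes: they are no part of the job. Leave any pink look-alike of the part that bears weight3_mid alone.

How it is judged:
By the outcome, as a careful person would: the job done as asked, in the order asked, and still so for the second after the job is handed in, with the robot touching nothing.
Of weight1, weight2, weight3, weight4 only 2 to 4 are there at a start; the rules pass over those that are not, and their reading is None.
At some moment in a run one of weight1, weight2, weight3, weight4 may be knocked a few centimetres aside while the robot is not near it.
Once in a run the grip may slacken for a moment while it holds something.
It also fails if it takes over 210 s, if anything falls off the work surface, if the arm or the gripper's body presses on something with over 40 N, if the wrist force passes 120 N, or if a joint passes its speed limit or range.

### The arm

A 7-joint arm with a two-finger parallel gripper is mounted at the origin on the work surface. World frame = base frame: x ahead of the robot, y to its left, z up, the work surface at z = 0. Lengths are in m, angles in rad, forces in N, time in s.
With the tool pointing down it reaches from about 0.35 to 0.9 m from the base axis. Payload 7.2 kg.
Tool frame: the origin (TCP) lies midway between the tips of the shut fingers; the grasp point (between the pads) lies arm.tcp_to_grasp behind it (arm.tcp_to_grasp is the distance from the TCP to the grasp point, in m); z points along the fingers, y is the line along which they close (so a half turn about z gives the same grasp; the last joint's range is limited). The gripper opens to 88 mm and grips with 3 to 60 N. Pads are 20 mm wide; open, the fingers measure 115 mm over their backs; the gripper's body (75 mm by 178 mm) begins 61 mm behind the grasp point.
Start: joints at [1.216, 0.411, -0.013, 1.596, 0.006, 1.134, -0.082], TCP at [0.177, -0.599, 0.223] pointing down, gripper open.
Joint ranges: [-2.95, 2.95], [-0.29, 1.99], [-1.47, 1.44], [0.14, 2.54], [-1.03, 4.17], [0.13, 1.85], [-2.86, 2.86]. Speed limits (rad/s): [2.39, 2.39, 3.01, 3.01, 3.14, 3.14, 3.14].

### API

Orientations are given as [roll, pitch, yaw] about the fixed x, y, z axes, in that order (R = Rz(yaw) Ry(pitch) Rx(roll)).
In Python, from bench import arm gives the robot as it stands. The module is installed in compiled form; this text tells all that it offers.
- The arm moves only by the tool jog_arm, never from a script. Its argument "moves" is a list of rows, each an object with "linear": the shift along the tool's x, y, z in mm, a list of three; "angular": the turn, a rotation vector about the tool's x, y, z in rad, a list of three; "hand": the finger opening in mm, from 0 to 87.8. A call has 1 to 20 rows; each row shifts and turns the commanded pose from where the row before left it, along the tool's axes as they then stand; what a row does not reach is not made up. A row lasts 1/8 s, in which the tool goes at most 62.5 mm and 10.7 degrees, less where a joint would pass 70% of its speed; a pose out of reach is approached as far as the arm can. A call with a gripper value outside its range is refused whole. The fingers move at their own pace and stop on an object; "newtons" is the grip in N (left out, the last holds). Time passes only in rows, so rows that do not move let the fingers close. It gives the time, the measured TCP pose, the force, the opening and the grip force at its end, in the units of the state.
- arm.sense(): the state, without advancing time (a new reading comes with each control period).
- arm.camera(name): name is "scene" or "top" or "wrist"; returns (picture, depth): 420x560x3 uint8, red, green, blue; 420x560 float32, m along the optical axis (not along the pixel's ray), 0 where there is no reading.
- arm.camera_params(name): a dict with "intrinsics" (3x3 intrinsics, pixels), "distortion" ([k1, k2, p1, p2, k3] as OpenCV has them; the pictures are not rectified), "position" and "attitude" of the camera in the world; the wrist camera has in their place "mount" (4x4, takes a point from camera to tool coordinates, whose origin is the TCP and whose axes are the flange's). Camera axes: x right, y up, looking along -z (the intrinsics and any distortion apply to the point x, -y, -z); pixel columns grow to the right and rows downward; lengths in m; the calibration is good to about 2 mm. A picture is of the moment at which its call begins: read the wrist's pose just before it. camera_params takes no time and is no camera call.
- arm.job_done(): hands the job in; it is judged then, once.
The state is a dict: "time_s": time; "joint_pos": joint angles; "joint_vel": joint speeds; "joint_efforts": joint torques, N m; "tcp_pos": TCP position; "tcp_rot": TCP orientation; "ft_force": force on the tool from outside, world axes, zero at the start; "ft_torque": the same for the moment, N m; "grip_width": finger opening in m; "gripper_force": force on a finger pad.
Only numpy, scipy, OpenCV 4.12 (cv2) and the standard library are available. Lean on these libraries where they do the work, as an engineer would, in place of code of your own. Each camera call takes 0.05 s, during which the arm holds its last target. There are 200 camera calls.

## Working session

There is one attempt and no reset: what is moved stays moved. The work goes in short steps, Python scripts to look and compute and a tool call to move; the robot and the scene stay as the last step left them, time stands still between calls to the robot, and variables do not carry over. Pictures are saved under pics/ and viewed, at most 16 in all, crops included, and the job is handed in when it is done.

Besides the shell and the picture viewer there is one more tool, called after "Emit:" as name(argument=value, ...) on one line, values as JSON. jog_arm: Moves the arm, as the interface text tells. Its arguments: {"type":"object","properties":{"moves":{"type":"array","items":{"type":"object","properties":{"linear":{"type":"array","items":{"type":"number"}},"angular":{"type":"array","items":{"type":"number"}},"hand":{"type":"number"}}}},"newtons":{"type":"number"}},"required":["moves"]}

```bash
mkdir -p pics
cat > h.py <<'E'
import numpy as np, cv2
from scipy.spatial.transform import Rotation as R
from bench import arm
def Tt():
    s=arm.sense(); T=np.eye(4); T[:3,:3]=R.from_euler('xyz',s['tcp_rot']).as_matrix(); T[:3,3]=s['tcp_pos']; return T
def rot(a):
    a=np.array(a,float)
    if a.shape==(3,3): return a
    return R.from_euler('xyz',a).as_matrix() if a.size==3 else R.from_quat(a).as_matrix()
def view(name):
    p=arm.camera_params(name)
    if 'mount' in p: T=Tt()@np.array(p['mount'])
    else:
        T=np.eye(4); T[:3,:3]=rot(p['attitude']); T[:3,3]=p['position']
    im,d=arm.camera(name)
    return dict(im=im,d=d,T=T,K=np.array(p['intrinsics']),D=np.array(p['distortion'],float))
def ray(v,uv):
    q=cv2.undistortPoints(np.array(uv,float).reshape(-1,1,2),v['K'],v['D']).reshape(-1,2)
    return np.c_[q[:,0],-q[:,1],-np.ones(len(q))]@v['T'][:3,:3].T
def onz(v,uv,z):
    r=ray(v,uv); o=v['T'][:3,3]; return o+r*((z-o[2])/r[:,2])[:,None]
def pts(v):
    h,w=v['d'].shape; g=np.stack(np.meshgrid(np.arange(w),np.arange(h)),-1).reshape(-1,2)
    P=v['T'][:3,3]+ray(v,g)*v['d'].reshape(-1,1); P[v['d'].ravel()==0]=np.nan
    return P.reshape(h,w,3)
def save(v,n,f=1.0): cv2.imwrite('pics/'+n,cv2.resize(v['im'][...,::-1],None,fx=f,fy=f))
def proj(v,P):
    q=(np.atleast_2d(P)-v['T'][:3,3])@v['T'][:3,:3]; q=q*[1,-1,-1]
    return cv2.projectPoints(q,np.zeros(3),np.zeros(3),v['K'],v['D'])[0].reshape(-1,2)
E
python3 - <<'E'
from h import *
import pickle
for n in('top','scene'):
    v=view(n); save(v,n+'.png',1.4); pickle.dump(v,open(n+'.pkl','wb')); print(n,v['T'].round(3).tolist(),v['K'].round(0).tolist(),v['D'])
print(arm.sense(),arm.tcp_to_grasp,arm.camera_params('wrist'),arm.camera_params('top'))
E
```

```text
top [[-0.006, 0.987, -0.16, 0.379], [-1.0, -0.008, -0.007, 0.013], [-0.008, 0.16, 0.987, 1.356], [0.0, 0.0, 0.0, 1.0]] [[495.0, 0.0, 280.0], [0.0, 495.0, 207.0], [0.0, 0.0, 1.0]] [-0.15246043  0.          0.          0.          0.        ]
scene [[-0.674, -0.56, 0.481, 1.187], [0.738, -0.515, 0.436, 0.579], [0.003, 0.649, 0.761, 0.989], [0.0, 0.0, 0.0, 1.0]] [[437.0, 0.0, 272.0], [0.0, 437.0, 210.0], [0.0, 0.0, 1.0]] [-0.06536884  0.          0.          0.          0.        ]
{'time_s': 0.1, 'joint_pos': array([ 1.21579505,  0.41180184, -0.01272817,  1.59691161,  0.00561074,
        1.13430404, -0.08221344]), 'joint_vel': array([-7.42871521e-04, -1.84115020e-03, -1.69841013e-03, -3.15462832e-03,
       -5.66967501e-04, -1.56350458e-03,  8.91364370e-07]), 'joint_efforts': array([ 2.52013007e-03, -5.89092886e+01,  6.43720329e-01, -2.91709489e+01,
       -5.37473999e-02,  1.44391623e-02,  7.30505781e-05]), 'tcp_pos': array([ 0.17665161, -0.59906468,  0.2219243 ]), 'tcp_rot': array([-3.14020722e+00,  1.01009990e-04,  2.86831219e-01]), 'ft_force': array([-0.0859575 , -0.00947807, -0.22
[... 413 characters left out ...]
133e-04,  9.53589967e-01,  3.01108008e-01,
         8.23630749e-02],
       [ 9.99999925e-01,  3.86594247e-04,  2.57838030e-05,
        -8.88263246e-04],
       [-9.18194478e-05,  3.01107996e-01, -9.53590041e-01,
        -1.61208084e-01],
       [ 0.00000000e+00,  0.00000000e+00,  0.00000000e+00,
         1.00000000e+00]])} {'intrinsics': array([[495.05936578,   0.        , 279.53462739],
       [  0.        , 495.05936578, 207.11625011],
       [  0.        ,   0.        ,   1.        ]]), 'distortion': array([-0.15246043,  0.        ,  0.        ,  0.        ,  0.        ]), 'position': array([0.37948192, 0.01310787, 1.35550309]), 'attitude': array([ 0.16066324,  0.00831987, -1.57728111])}
```

View pics/top.png

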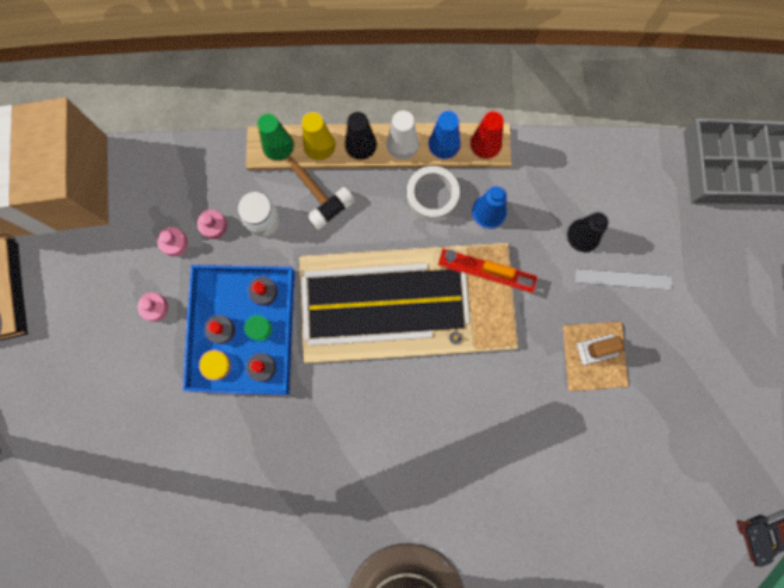

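View pics/scene.png

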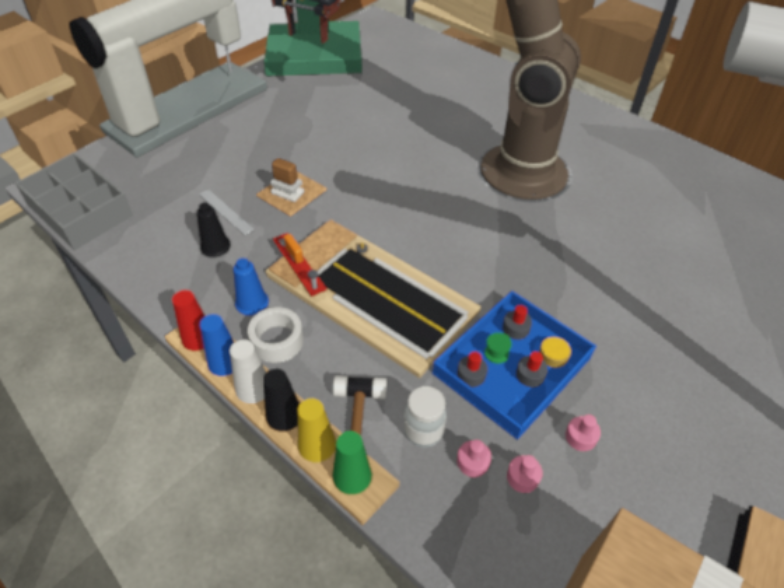

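The top view (1.4x) shows the jig with the board at about (385,300), the strap running from the bolt (450,258) to its free end (545,287), and the stud at (455,337). The block is on its pad at (600,350). The bin holds three weights at (262,290), (218,328) and (261,367), with the spool and tin beside them. The pink look-alikes are outside the bin.

```bash
cat > m.py <<'E'
from h import *
import pickle
v=pickle.load(open('top.pkl','rb')); hsv=cv2.cvtColor(v['im'],cv2.COLOR_RGB2HSV)
def mask(lo,hi,box):
    m=cv2.inRange(hsv,np.array(lo),np.array(hi)); k=np.zeros_like(m); x0,y0,x1,y1=[int(a/1.4) for a in box]; k[y0:y1,x0:x1]=m[y0:y1,x0:x1]; return k
def uv(m): return np.argwhere(m)[:,::-1]
def rect(m,z):
    c=max(cv2.findContours(m,cv2.RETR_EXTERNAL,cv2.CHAIN_APPROX_NONE)[0],key=cv2.contourArea).reshape(-1,2)
    P=onz(v,c,z)[:,:2]*1000
    return cv2.minAreaRect(P.astype(np.float32))
seam=mask((20,100,120),(35,255,255),(300,280,470,320)); P=onz(v,uv(seam),.026)
c=P.mean(0); w=np.linalg.svd(P-c)[2][0]; t=(P-c)@w; print('seam',c,w,t.min(),t.max(),len(P))
print('strap red',rect(mask((0,150,80),(6,255,255),(430,240,560,300)),.032))
print('grip',rect(mask((9,180,150),(18,255,255),(470,250,530,290)),.078))
print('pad',rect(mask((8,60,100),(25,180,255),(555,315,635,400)),.008))
print('bin',rect(mask((105,150,60),(120,255,255),(175,255,300,400)),.042))
red=mask((0,180,80),(6,255,255),(190,270,290,385))
n,l,st,ce=cv2.connectedComponentsWithStats(red)
for i in range(1,n):
    if st[i,4]>15: print('knob',st[i,4],onz(v,ce[i:i+1],.06)[0],ce[i])
P=pts(v)
b=P[int(320/1.4):int(385/1.4),int(570/1.4):int(635/1.4)].reshape(-1,3); b=b[(b[:,2]>.09)]
print('block top',len(b),np.nanmean(b,0),cv2.minAreaRect((b[:,:2]*1000).astype(np.float32)))
for nm,(a,bb) in dict(bolt=(450,258),stud=(456,337),board=(350,300),strapslot=(540,286),weight=(262,291)).items():
    print(nm,P[int(bb/1.4),int(a/1.4)])
E
python3 m.py
```

```text
seam [0.57100249 0.03469071 0.026     ] [-5.63728207e-02  9.98409788e-01  6.47158747e-29] -0.14659405767267616 0.14775180173331343 362
strap red ((630.8551025390625, -164.07644653320312), (191.955322265625, 37.5883674621582), 73.34281158447266)
grip ((625.8992309570312, -179.42129516601562), (64.17223358154297, 22.767242431640625), 77.52632904052734)
pad ((464.605712890625, -375.9223937988281), (131.20872497558594, 122.53992462158203), 2.649237632751465)
bin ((520.1420288085938, 317.8228454589844), (204.3003387451172, 245.0403594970703), 88.23062133789062)
knob 57 [0.59564975 0.27588092 0.06      ] [184.70175439 205.57894737]
knob 59 [0.52064824 0.35885656 0.06      ] [153.3559322  233.62711864]
knob 54 [0.4472378  0.27598321 0.06      ] [183.48148148 261.27777778]
block top 247 [ 0.47587348 -0.37484433  0.09898054] ((476.0973815917969, -375.799072265625), (29.946178436279297, 58.58978271484375), 14.136882781982422)
bolt [ 0.64883193 -0.08782634  0.07145522]
stud [ 0.50303737 -0.09804841  0.03928214]
board [0.57679771 0.1032019  0.02530444]
strapslot [ 0.60653954 -0.27249523 -0.00481013]
weight [0.58940056 0.26672823 0.07436036]
```

```bash
cat >> h.py <<'E'
def to(p,yaw=None,tilt0=True):
    """tool-frame shift (mm) from measured pose, then turn (rad) to tool-down with the yaw (deg)"""
    T=Tt(); l=T[:3,:3].T@(np.array(p)-T[:3,3])*1000
    a=np.zeros(3)
    if yaw is not None: a=R.from_matrix(T[:3,:3].T@R.from_euler('xyz',[np.pi,0,np.radians(yaw)]).as_matrix()).as_rotvec()
    print('lin',l.round(1),'ang',a.round(4),'| tcp',(T[:3,3]*1000).round(1),'yaw',np.degrees(np.arctan2(T[1,0],T[0,0])).round(2))
E
python3 - <<'E'
from h import *
import pickle
to([.62,-.20,.2],72)
v=pickle.load(open('top.pkl','rb'));P=pts(v)
for a,b in((490,190),(490,207),(590,225)): print(P[int(b/1.4),int(a/1.4)])
E
```

```text
lin [ 538.1 -257.3   22.2] ang [-1.300e-03 -6.000e-04 -9.698e-01] | tcp [ 176.7 -599.1  221.9] yaw 16.43
[ 0.77200882 -0.16416209  0.10894428]
[ 0.74243486 -0.16455916  0.09800263]
[ 0.70324715 -0.34897036  0.11118431]
```

Emit:
jog_arm(moves=[{"linear": [45,-21.5,2],"hand": 60},{"linear": [45,-21.5,2]},{"linear": [45,-21.5,2]},{"linear": [45,-21.5,2]},{"linear": [45,-21.5,2]},{"linear": [45,-21.5,2]},{"linear": [45,-21.5,2]},{"linear": [45,-21.5,2]},{"linear": [45,-21.5,2]},{"linear": [45,-21.5,2]},{"linear": [45,-21.5,2]},{"linear": [43,-21,0]},{"angular": [0,0,-0.16]},{"angular": [0,0,-0.16]},{"angular": [0,0,-0.16]},{"angular": [0,0,-0.16]},{"angular": [0,0,-0.16]},{"angular": [0,0,-0.17]},{},{}], newtons=40)

```text
schema error: expected keys linear, angular, hand
```

Run:
```python
from h import *
v=view('wrist'); save(v,'w1.png')
hsv=cv2.cvtColor(v['im'],cv2.COLOR_RGB2HSV)
m=cv2.inRange(hsv,np.array((9,170,120)),np.array((19,255,255)))
c=max(cv2.findContours(m,cv2.RETR_EXTERNAL,cv2.CHAIN_APPROX_NONE)[0],key=cv2.contourArea).reshape(-1,2)
print(cv2.minAreaRect(c.astype(np.float32)))
r=cv2.minAreaRect((onz(v,c,.078)[:,:2]*1000).astype(np.float32)); print(r)
P=pts(v); q=P[m>0]; q=q[q[:,2]>.07]; print(len(q),cv2.minAreaRect((q[:,:2]*1000).astype(np.float32)),np.nanmean(q[:,2]))
to([.626,-.179,.05],71.8)
```

```text
Traceback (most recent call last):
ValueError: max() iterable argument is empty
```

Emit:
jog_arm(moves=[{"linear": [45,-21.5,2],"angular": [0,0,0],"hand": 60},{"linear": [45,-21.5,2],"angular": [0,0,0],"hand": 60},{"linear": [45,-21.5,2],"angular": [0,0,0],"hand": 60},{"linear": [45,-21.5,2],"angular": [0,0,0],"hand": 60},{"linear": [45,-21.5,2],"angular": [0,0,0],"hand": 60},{"linear": [45,-21.5,2],"angular": [0,0,0],"hand": 60},{"linear": [45,-21.5,2],"angular": [0,0,0],"hand": 60},{"linear": [45,-21.5,2],"angular": [0,0,0],"hand": 60},{"linear": [45,-21.5,2],"angular": [0,0,0],"hand": 60},{"linear": [45,-21.5,2],"angular": [0,0,0],"hand": 60},{"linear": [45,-21.5,2],"angular": [0,0,0],"hand": 60},{"linear": [43,-21,0],"angular": [0,0,0],"hand": 60},{"linear": [0,0,0],"angular": [0,0,-0.16],"hand": 60},{"linear": [0,0,0],"angular": [0,0,-0.16],"hand": 60},{"linear": [0,0,0],"angular": [0,0,-0.16],"hand": 60},{"linear": [0,0,0],"angular": [0,0,-0.16],"hand": 60},{"linear": [0,0,0],"angular": [0,0,-0.16],"hand": 60},{"linear": [0,0,0],"angular": [0,0,-0.17],"hand": 60},{"linear": [0,0,0],"angular": [0,0,0],"hand": 60},{"linear": [0,0,0],"angular": [0,0,0],"hand": 60}], newtons=40)

```text
time_s: 2.65
tcp_pos: [0.6198, -0.2004, 0.2004]
tcp_rot: [-3.141, -0.0, 1.253]
ft_force: [-0.5, 0.3, -0.3]
grip_width: 0.0602
gripper_force: 0.0
```

Run:
```python
from h import *
v=view('wrist'); save(v,'w1.png')
hsv=cv2.cvtColor(v['im'],cv2.COLOR_RGB2HSV)
m=cv2.inRange(hsv,np.array((9,170,120)),np.array((19,255,255)))
to([.626,-.179,.05],71.8)
c=max(cv2.findContours(m,cv2.RETR_EXTERNAL,cv2.CHAIN_APPROX_NONE)[0],key=cv2.contourArea).reshape(-1,2)
print(cv2.minAreaRect(c.astype(np.float32)))
P=pts(v); q=P[m>0]; q=q[q[:,2]>.07]; print(len(q),cv2.minAreaRect((q[:,:2]*1000).astype(np.float32)),np.nanmean(q[:,2]))
```

```text
lin [ 22.2  -0.8 150.5] ang [-0.0002  0.0001  0.0006] | tcp [ 619.9 -200.4  200.5] yaw 71.83
((281.97943115234375, 175.97039794921875), (72.16555786132812, 21.23575210571289), 88.85424041748047)
1434 ((628.198974609375, -179.16452026367188), (59.99781799316406, 17.630006790161133), 72.41612243652344) 0.07656917745503128
```

View pics/w1.png

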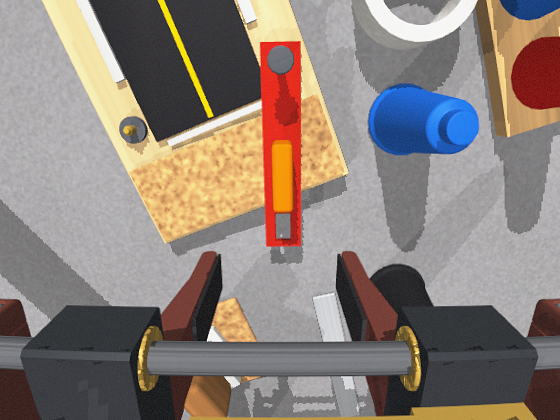

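The wrist view shows the orange grip at (282,176), the bolt head at (281,60) and the stud at (133,128). The fingers are lined up with the grip.

Emit:
jog_arm(moves=[{"linear": [11.5,0.5,10],"angular": [0,0,-0.01],"hand": 60},{"linear": [11,0.5,20],"angular": [0,0,0],"hand": 60},{"linear": [0,0,30],"angular": [0,0,0],"hand": 60},{"linear": [0,0,30],"angular": [0,0,0],"hand": 60},{"linear": [0,0,30],"angular": [0,0,0],"hand": 60},{"linear": [0,0,20],"angular": [0,0,0],"hand": 60},{"linear": [0,0,11],"angular": [0,0,0],"hand": 60},{"linear": [0,0,0],"angular": [0,0,0],"hand": 10},{"linear": [0,0,0],"angular": [0,0,0],"hand": 10},{"linear": [0,0,0],"angular": [0,0,0],"hand": 10},{"linear": [0,0,0],"angular": [0,0,0],"hand": 10},{"linear": [0,0,0],"angular": [0,0,0],"hand": 10},{"linear": [0,0,-5],"angular": [0,0,0],"hand": 10},{"linear": [0,0,-5],"angular": [0,0,0],"hand": 10},{"linear": [0,0,-5],"angular": [0,0,0],"hand": 10},{"linear": [0,0,-5],"angular": [0,0,0],"hand": 10},{"linear": [0,0,-2],"angular": [0,0,0],"hand": 10},{"linear": [0,0,0],"angular": [0,0,0],"hand": 10}], newtons=40)

```text
time_s: 4.95
tcp_pos: [0.6278, -0.1792, 0.0718]
tcp_rot: [3.141, 0.0, 1.267]
ft_force: [-0.5, -0.1, -1.7]
grip_width: 0.0181
gripper_force: 40.0
```

Run:
```python
from h import *
import pickle
s=arm.sense(); print(s['ft_force'],s['ft_torque'],s['grip_width'],s['joint_pos'].round(2)); to([.628,-.179,.072],72.4)
v=view('wrist'); save(v,'w2.png'); pickle.dump(v,open('w2.pkl','wb'))
```

```text
[-0.50625811 -0.13618865 -1.70164921] [-0.02896393 -0.07828743  0.01564167] 0.018110064120456366 [ 0.47  0.64 -0.39  1.64  0.29  0.92 -0.33]
lin [ 0.2  0.1 -0.2] ang [0.0003 0.     0.0032] | tcp [ 627.8 -179.2   71.8] yaw 72.58
```

View pics/w2.png

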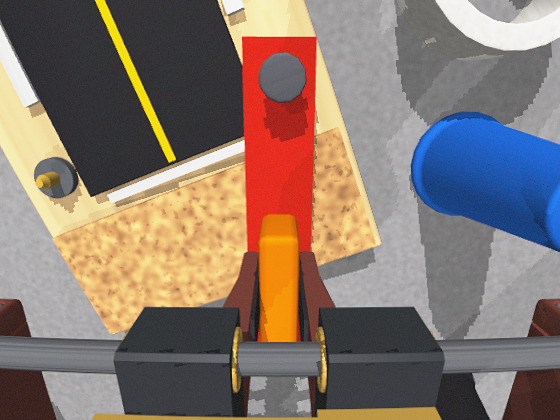

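The strap is gripped and raised. The bolt head is at (283,77) and the stud at about (50,180). I'll measure both from this view.

Run:
```python
from h import *
import pickle
v=pickle.load(open('w2.pkl','rb'));P=pts(v)
q=P[60:95,265:302].reshape(-1,3);print('headz',np.nanmedian(q[:,2]))
g=P[45:110,245:325].reshape(-1,3); g=g[(g[:,2]>np.nanmedian(q[:,2])-.003)]; print('bolt',cv2.minEnclosingCircle((g[:,:2]*1000).astype(np.float32)))
g=P[150:205,25:80].reshape(-1,3); print('studtop z',np.nanmax(g[:,2])); g=g[g[:,2]>.032]; print(g.mean(0),len(g), cv2.minEnclosingCircle((g[:,:2]*1000).astype(np.float32)))
hsv=cv2.cvtColor(v['im'],cv2.COLOR_RGB2HSV); m=cv2.inRange(hsv,np.array((22,150,150)),np.array((32,255,255))); m[160:]=0
p=onz(v,np.argwhere(m)[:,::-1],.026); c=p.mean(0); w=np.linalg.svd(p-c)[2][0]; print('seam',c,w*np.sign(w[1]),'end',p[np.argmin(p[:,1])])
```

```text
headz 0.07114828572008233
bolt ((656.5037231445312, -88.6535415649414), 10.989413261413574)
studtop z 0.04096388227207293
[ 0.50487314 -0.0977057   0.03668265] 224 ((503.8607177734375, -98.0351333618164), 5.028074741363525)
seam [ 0.5775098  -0.06078479  0.026     ] [-5.71202361e-02  9.98367306e-01  9.71719138e-18] end [ 0.58244119 -0.11052682  0.026     ]
```

Emit:
jog_arm(moves=[{"linear": [0.35,-8.2,0],"angular": [0,0,0.0863],"hand": 10},{"linear": [0.35,-8.2,0],"angular": [0,0,0.0863],"hand": 10},{"linear": [0.35,-8.2,0],"angular": [0,0,0.0863],"hand": 10},{"linear": [0.35,-8.2,0],"angular": [0,0,0.0863],"hand": 10},{"linear": [0.35,-8.2,0],"angular": [0,0,0.0863],"hand": 10},{"linear": [0.35,-8.2,0],"angular": [0,0,0.0863],"hand": 10},{"linear": [0.35,-8.2,0],"angular": [0,0,0.0863],"hand": 10},{"linear": [0.35,-8.2,0],"angular": [0,0,0.0863],"hand": 10},{"linear": [0.35,-8.2,0],"angular": [0,0,0.0863],"hand": 10},{"linear": [0.35,-8.2,0],"angular": [0,0,0.0863],"hand": 10},{"linear": [0.35,-8.2,0],"angular": [0,0,0.0863],"hand": 10},{"linear": [0.35,-8.2,0],"angular": [0,0,0.0863],"hand": 10},{"linear": [0.35,-8.2,0],"angular": [0,0,0.0863],"hand": 10},{"linear": [0.35,-8.2,0],"angular": [0,0,0.0863],"hand": 10},{"linear": [0,0,0],"angular": [0,0,0],"hand": 10},{"linear": [0,0,0],"angular": [0,0,0],"hand": 10}], newtons=40)

```text
time_s: 7.0
tcp_pos: [0.5612, -0.0943, 0.0716]
tcp_rot: [3.141, 0.0, 0.06]
ft_force: [-0.0, -0.1, -2.1]
grip_width: 0.0179
gripper_force: 40.0
```

Run:
```python
from h import *
s=arm.sense(); print(s['ft_force'],s['ft_torque'],s['grip_width'],s['joint_pos'].round(2)); to([.5617,-.0942,.072],3.3)
v=view('top'); im=v['im'][140:270,300:420]; cv2.imwrite('pics/t2.png',cv2.resize(im[...,::-1],None,fx=5,fy=4.5))
v=view('wrist');P=pts(v);hsv=cv2.cvtColor(v['im'],cv2.COLOR_RGB2HSV)
m=cv2.inRange(hsv,np.array((0,170,100)),np.array((6,255,255)));q=P[m>0]; q=q[(q[:,2]>.045)&(q[:,2]<.06)]; print(q[:,2].mean(),cv2.minAreaRect((q[:,:2]*1000).astype(np.float32)))
```

```text
[-0.00406969 -0.05181835 -2.0963762 ] [-0.02431663  0.01983546  0.06014334] 0.017873310907897372 [ 0.17  0.49 -0.12  1.87  0.08  0.78 -1.5 ]
lin [ 0.5 -0.1 -0.4] ang [0.0002 0.0001 0.0029] | tcp [561.2 -94.3  71.6] yaw 3.46
0.05251861766469787 ((588.263916015625, -92.16180419921875), (173.22718811035156, 36.23534393310547), 3.4637515544891357)
```

View pics/t2.png

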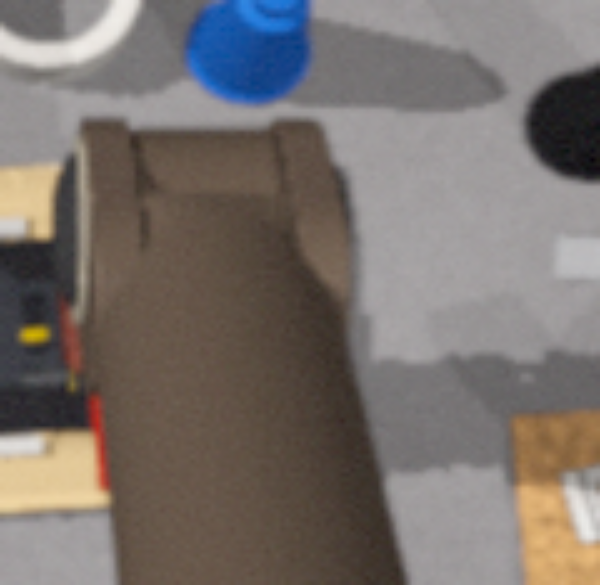

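Emit:
jog_arm(moves=[{"linear": [0,0,4],"angular": [0,0,0],"hand": 10},{"linear": [0,0,4],"angular": [0,0,0],"hand": 10},{"linear": [0,0,4],"angular": [0,0,0],"hand": 10},{"linear": [0,0,4],"angular": [0,0,0],"hand": 10},{"linear": [0,0,3],"angular": [0,0,0],"hand": 10},{"linear": [0,0,2],"angular": [0,0,0],"hand": 10},{"linear": [0,0,0.6],"angular": [0,0,0],"hand": 10},{"linear": [0,0,0],"angular": [0,0,0],"hand": 10},{"linear": [0,0,0],"angular": [0,0,0],"hand": 10}], newtons=40)

```text
time_s: 8.22
tcp_pos: [0.5613, -0.094, 0.0502]
tcp_rot: [3.142, -0.0, 0.059]
ft_force: [-1.2, 0.2, 0.4]
grip_width: 0.0178
gripper_force: 40.0
```

Emit:
jog_arm(moves=[{"linear": [0,0,0],"angular": [0,0,0],"hand": 30},{"linear": [0,0,0],"angular": [0,0,0],"hand": 50},{"linear": [0,0,0],"angular": [0,0,0],"hand": 70},{"linear": [0,0,-20],"angular": [0,0,0],"hand": 80},{"linear": [0,0,-40],"angular": [0,0,0],"hand": 80},{"linear": [0,0,-45],"angular": [0,0,0],"hand": 80},{"linear": [0,0,-45],"angular": [0,0,-0.18],"hand": 80},{"linear": [0,40,0],"angular": [0,0,-0.18],"hand": 80},{"linear": [0,40,0],"angular": [0,0,-0.18],"hand": 80},{"linear": [0,0,0],"angular": [0,0,-0.18],"hand": 80},{"linear": [0,0,0],"angular": [0,0,-0.18],"hand": 80},{"linear": [0,0,0],"angular": [0,0,-0.18],"hand": 80},{"linear": [0,0,0],"angular": [0,0,-0.18],"hand": 80},{"linear": [0,0,0],"angular": [0,0,-0.18],"hand": 80},{"linear": [0,0,0],"angular": [0,0,-0.18],"hand": 80},{"linear": [0,0,0],"angular": [0,0,-0.14],"hand": 80}], newtons=40)

```text
time_s: 10.22
tcp_pos: [0.5869, -0.1695, 0.2]
tcp_rot: [-3.142, 0.0, 1.824]
ft_force: [-1.1, 0.2, 0.1]
grip_width: 0.0801
gripper_force: 0.0
```

Run:
```python
from h import *
to([.47,-.45,.20],104)
```

```text
lin [-242.3 -183.4    0. ] ang [-0.      0.      0.0086] | tcp [ 586.9 -169.5  200. ] yaw 104.49
```

Emit:
jog_arm(moves=[{"linear": [-35,-26,0],"angular": [0,0,0],"hand": 70},{"linear": [-35,-26,0],"angular": [0,0,0],"hand": 70},{"linear": [-35,-26,0],"angular": [0,0,0],"hand": 70},{"linear": [-35,-26,0],"angular": [0,0,0],"hand": 70},{"linear": [-35,-26,0],"angular": [0,0,0],"hand": 70},{"linear": [-35,-26,0],"angular": [0,0,0],"hand": 70},{"linear": [-32,-27,0],"angular": [0,0,0],"hand": 70},{"linear": [0,0,0],"angular": [0,0,0],"hand": 70},{"linear": [0,0,0],"angular": [0,0,0],"hand": 70}], newtons=40)

```text
time_s: 11.35
tcp_pos: [0.4693, -0.4481, 0.1999]
tcp_rot: [3.141, -0.001, 1.819]
ft_force: [0.4, 0.2, -0.2]
grip_width: 0.07
gripper_force: 0.0
```

Run:
```python
from h import *
v=view('top'); im=v['im'][150:290,120:470]; cv2.imwrite('pics/t3.png',cv2.resize(im[...,::-1],None,fx=2.2,fy=2.2)); P=pts(v); hsv=cv2.cvtColor(v['im'],cv2.COLOR_RGB2HSV)
m=cv2.inRange(hsv,np.array((0,150,80)),np.array((6,255,255))); m[:,:290]=0; m[:160]=0; m[270:]=0
c=max(cv2.findContours(m,cv2.RETR_EXTERNAL,cv2.CHAIN_APPROX_NONE)[0],key=cv2.contourArea).reshape(-1,2); print('strap',cv2.minAreaRect((onz(v,c,.032)[:,:2]*1000).astype(np.float32)),np.nanmedian(P[m>0][:,2]))
v=view('wrist'); save(v,'w3.png'); P=pts(v); q=P[(P[...,2]>.085)&(P[...,2]<.11)]; q=q[(abs(q[:,0]-.476)<.06)&(abs(q[:,1]+.375)<.06)]
r=cv2.minAreaRect((q[:,:2]*1000).astype(np.float32)); print(r,np.median(q[:,2]),q.mean(0))
hsv=cv2.cvtColor(v['im'],cv2.COLOR_RGB2HSV); q=P[(abs(P[...,2]-.008)<.004)&(hsv[...,1]>60)]; q=q[(abs(q[:,0]-.465)<.09)&(abs(q[:,1]+.375)<.09)]
print('pad',cv2.minAreaRect((q[:,:2]*1000).astype(np.float32)))
to([.476,-.3755,.054],104)
```

```text
strap ((576.2913818359375, -92.78083038330078), (190.463134765625, 38.46775817871094), 3.0494942665100098) 0.03171635334969758
((477.14593505859375, -375.876953125), (30.456398010253906, 57.843475341796875), 13.271499633789062) 0.0982334955889097 [ 0.47608891 -0.3750837   0.09760061]
pad ((465.51507568359375, -375.3294677734375), (130.07989501953125, 120.07716369628906), 2.725782871246338)
lin [ 68.   23.5 146.2] ang [ 0.0007 -0.0005  0.0056] | tcp [ 470.  -447.3  200.2] yaw 104.32
```

View pics/t3.png

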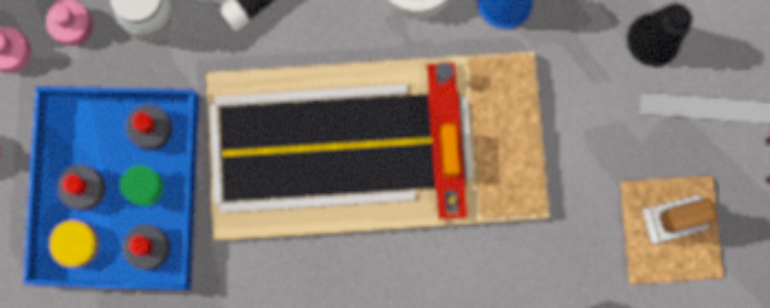

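View pics/w3.png

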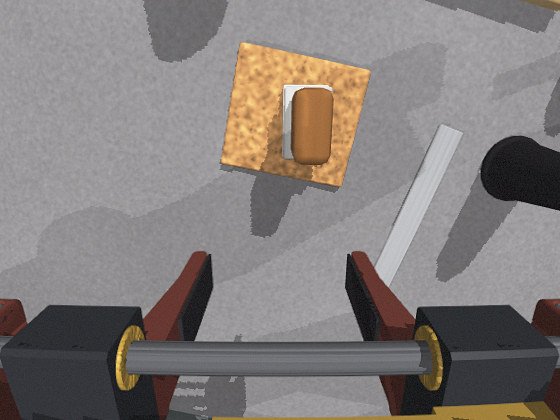

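Strap closed: the stud shows in the slot at about (452,200) and the strap lies flat at z=0.032. The block stands at wrist (312,125).

Emit:
jog_arm(moves=[{"linear": [34,12,10],"angular": [0,0,0.01],"hand": 70},{"linear": [33.7,12,10],"angular": [0,0,0],"hand": 70},{"linear": [0,0,30],"angular": [0,0,0],"hand": 70},{"linear": [0,0,30],"angular": [0,0,0],"hand": 70},{"linear": [0,0,30],"angular": [0,0,0],"hand": 70},{"linear": [0,0,20],"angular": [0,0,0],"hand": 70},{"linear": [0,0,16],"angular": [0,0,0],"hand": 70},{"linear": [0,0,0],"angular": [0,0,0],"hand": 70},{"linear": [0,0,0],"angular": [0,0,0],"hand": 20},{"linear": [0,0,0],"angular": [0,0,0],"hand": 20},{"linear": [0,0,0],"angular": [0,0,0],"hand": 20},{"linear": [0,0,0],"angular": [0,0,0],"hand": 20},{"linear": [0,0,0],"angular": [0,0,0],"hand": 20},{"linear": [0,0,0],"angular": [0,0,0],"hand": 20}], newtons=55)

```text
time_s: 13.2
tcp_pos: [0.4762, -0.3775, 0.0543]
tcp_rot: [3.141, 0.0, 1.809]
ft_force: [1.6, -0.3, 1.5]
grip_width: 0.0296
gripper_force: 55.0
```

Run:
```python
from h import *
to([.476,-.3755,.2],104); print(arm.sense()['ft_force'])
```

```text
lin [   1.9    0.3 -145.7] ang [ 0.0005  0.0003 -0.0065] | tcp [ 476.2 -377.5   54.3] yaw 103.63
[ 1.6360019  -0.33922605  1.5394761 ]
```

Emit:
jog_arm(moves=[{"linear": [0,0,-10],"angular": [0,0,0],"hand": 20},{"linear": [0,0,-20],"angular": [0,0,0],"hand": 20},{"linear": [0,0,-30],"angular": [0,0,0],"hand": 20},{"linear": [0,0,-30],"angular": [0,0,0],"hand": 20},{"linear": [0,0,-20],"angular": [0,0,0],"hand": 20},{"linear": [0,0,0],"angular": [0,0,0.09],"hand": 20},{"linear": [0,0,0],"angular": [0,0,0.09],"hand": 20},{"linear": [0,0,0],"angular": [0,0,0],"hand": 20}], newtons=55)

```text
time_s: 14.2
tcp_pos: [0.476, -0.3775, 0.1653]
tcp_rot: [3.141, 0.001, 1.629]
ft_force: [-0.8, 0.6, -2.2]
grip_width: 0.0299
gripper_force: 55.0
```

Run:
```python
from h import *
to([.5762,-.0388,.164],93.3); print(arm.sense()['ft_force'])
```

```text
lin [332.3 119.9   1.1] ang [0.0006 0.0009 0.0008] | tcp [ 476.  -377.5  165.3] yaw 93.35
[-0.75118768  0.58516385 -2.19674285]
```

Emit:
jog_arm(moves=[{"linear": [33.2,12,0],"angular": [0,0,0],"hand": 20},{"linear": [33.2,12,0],"angular": [0,0,0],"hand": 20},{"linear": [33.2,12,0],"angular": [0,0,0],"hand": 20},{"linear": [33.2,12,0],"angular": [0,0,0],"hand": 20},{"linear": [33.2,12,0],"angular": [0,0,0],"hand": 20},{"linear": [33.2,12,0],"angular": [0,0,0],"hand": 20},{"linear": [33.2,12,0],"angular": [0,0,0],"hand": 20},{"linear": [33.2,12,0],"angular": [0,0,0],"hand": 20},{"linear": [33.2,12,0],"angular": [0,0,0],"hand": 20},{"linear": [33.5,12,0],"angular": [0,0,0],"hand": 20},{"linear": [0,0,20],"angular": [0,0,0],"hand": 20},{"linear": [0,0,30],"angular": [0,0,0],"hand": 20},{"linear": [0,0,20],"angular": [0,0,0],"hand": 20},{"linear": [0,0,8],"angular": [0,0,0],"hand": 20},{"linear": [0,0,0],"angular": [0,0,0],"hand": 20},{"linear": [0,0,0],"angular": [0,0,0],"hand": 20}], newtons=55)

```text
time_s: 16.2
tcp_pos: [0.5772, -0.0388, 0.0871]
tcp_rot: [3.14, 0.0, 1.629]
ft_force: [0.4, 0.1, -2.2]
grip_width: 0.0298
gripper_force: 55.0
```

Run:
```python
from h import *
to([.5762,-.0388,.0663],93.3); print(arm.sense()['ft_force'])
v=view('wrist'); save(v,'w4.png')
hsv=cv2.cvtColor(v['im'],cv2.COLOR_RGB2HSV); m=cv2.inRange(hsv,np.array((22,150,150)),np.array((32,255,255))); m[190:]=0
p=onz(v,np.argwhere(m)[:,::-1],.026); c=p.mean(0); w=np.linalg.svd(p-c)[2][0]; print('seam',c,w*np.sign(w[1]),'end',p[np.argmax(p[:,1])])
v=view('scene'); im=v['im'][150:270,180:350]; cv2.imwrite('pics/s4.png',cv2.resize(im[...,::-1],None,fx=4.5,fy=4.5))
```

```text
lin [ 0.  -1.  20.8] ang [0.0015 0.0002 0.0005] | tcp [577.2 -38.8  87.1] yaw 93.33
[ 0.41098886  0.11589688 -2.17836599]
seam [0.57096933 0.05104549 0.026     ] [-5.72244102e-02  9.98361341e-01 -1.16457631e-17] end [0.56995918 0.10350477 0.026     ]
```

View pics/s4.png

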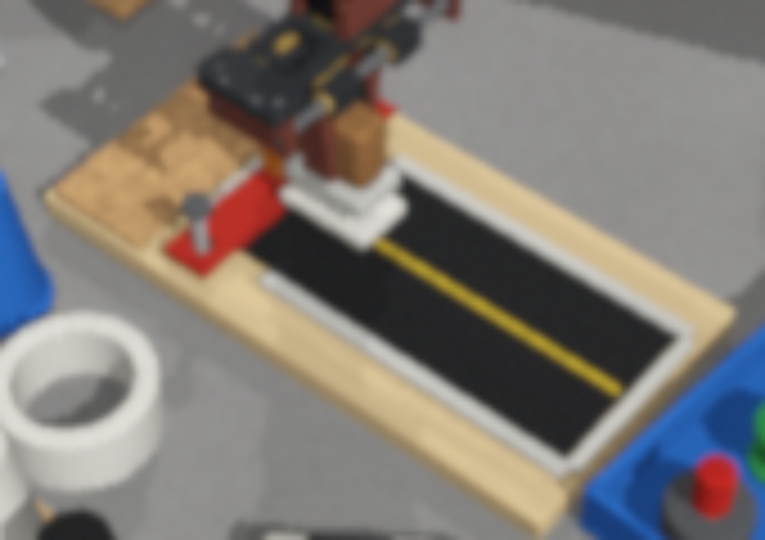

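View pics/w4.png

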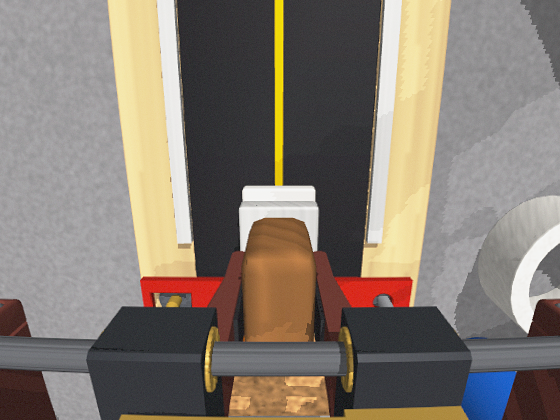

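The block hovers over the seam beside the strap, with the seam centred on its sole at (280,195). Next I press it down.

Emit:
jog_arm(moves=[{"linear": [0,-0.7,6],"angular": [0,0,0],"hand": 20},{"linear": [0,0,6],"angular": [0,0,0],"hand": 20},{"linear": [0,0,3],"angular": [0,0,0],"hand": 20},{"linear": [0,0,3],"angular": [0,0,0],"hand": 20},{"linear": [0,0,2.8],"angular": [0,0,0],"hand": 20},{"linear": [0,0,0],"angular": [0,0,0],"hand": 20},{"linear": [0,0,0],"angular": [0,0,0],"hand": 20}], newtons=55)

```text
time_s: 17.18
tcp_pos: [0.5755, -0.0389, 0.0656]
tcp_rot: [-3.141, 0.0, 1.629]
ft_force: [-4.0, -0.7, 6.4]
grip_width: 0.0301
gripper_force: 55.0
```

Emit:
jog_arm(moves=[{"linear": [-1.5,0,0],"angular": [0,0,0],"hand": 20},{"linear": [0,0,0],"angular": [0,0,0],"hand": 20},{"linear": [3.2,0,0],"angular": [0,0,0],"hand": 20},{"linear": [3.2,0,0],"angular": [0,0,0],"hand": 20},{"linear": [3.2,0,0],"angular": [0,0,0],"hand": 20},{"linear": [3.2,0,0],"angular": [0,0,0],"hand": 20},{"linear": [3.2,0,0],"angular": [0,0,0],"hand": 20},{"linear": [3.2,0,0],"angular": [0,0,0],"hand": 20},{"linear": [3.2,0,0],"angular": [0,0,0],"hand": 20},{"linear": [3.2,0,0],"angular": [0,0,0],"hand": 20},{"linear": [3.2,0,0],"angular": [0,0,0],"hand": 20},{"linear": [3.2,0,0],"angular": [0,0,0],"hand": 20}], newtons=55)

```text
time_s: 18.68
tcp_pos: [0.5756, -0.0099, 0.0662]
tcp_rot: [3.139, 0.002, 1.627]
ft_force: [-0.2, -5.7, 5.7]
grip_width: 0.0299
gripper_force: 55.0
```

Run:
```python
from h import *
T=Tt(); y=T[1,3]; to([.5710+(.0510-y)*.0573,y,.0660],93.28); print(arm.sense()['ft_force'])
```

```text
lin [ 0.1 -1.1  0.2] ang [ 0.0029  0.002  -0.0006] | tcp [575.6  -9.9  66.2] yaw 93.25
[-0.18311628 -5.70431875  5.72520211]
```

Emit:
jog_arm(moves=[{"linear": [3.2,-0.1,0],"angular": [0,0,0],"hand": 20},{"linear": [3.2,-0.1,0],"angular": [0,0,0],"hand": 20},{"linear": [3.2,-0.1,0],"angular": [0,0,0],"hand": 20},{"linear": [3.2,-0.1,0],"angular": [0,0,0],"hand": 20},{"linear": [3.2,-0.1,0],"angular": [0,0,0],"hand": 20},{"linear": [3.2,-0.1,0],"angular": [0,0,0],"hand": 20},{"linear": [3.2,-0.1,0],"angular": [0,0,0],"hand": 20},{"linear": [3.2,-0.1,0],"angular": [0,0,0],"hand": 20},{"linear": [3.2,0,0],"angular": [0,0,0],"hand": 20},{"linear": [3.2,0,0],"angular": [0,0,0],"hand": 20},{"linear": [3.2,0,0],"angular": [0,0,0],"hand": 20},{"linear": [3.2,0,0],"angular": [0,0,0],"hand": 20},{"linear": [3.2,0,0],"angular": [0,0,0],"hand": 20},{"linear": [3.2,0,0],"angular": [0,0,0],"hand": 20},{"linear": [3.2,0,0],"angular": [0,0,0],"hand": 20},{"linear": [3.2,0,0],"angular": [0,0,0],"hand": 20},{"linear": [3.2,0,0],"angular": [0,0,0],"hand": 20},{"linear": [3.2,0,0],"angular": [0,0,0],"hand": 20},{"linear": [3.2,0,0],"angular": [0,0,0],"hand": 20},{"linear": [3.2,0,0],"angular": [0,0,0],"hand": 20}], newtons=55)

```text
time_s: 21.18
tcp_pos: [0.571, 0.0541, 0.0661]
tcp_rot: [3.139, 0.002, 1.627]
ft_force: [0.7, -5.2, 6.1]
grip_width: 0.0296
gripper_force: 55.0
```

Run:
```python
from h import *
T=Tt(); y=T[1,3]; to([.5710+(.0510-y)*.0573,y,.0660],93.28); print(arm.sense()['ft_force'])
v=view('wrist'); save(v,'w5.png')
```

```text
lin [ 0.  -0.2  0.1] ang [ 0.0026  0.0018 -0.0006] | tcp [571.   54.1  66.1] yaw 93.25
[ 0.67553323 -5.21615808  6.13253572]
```

View pics/w5.png

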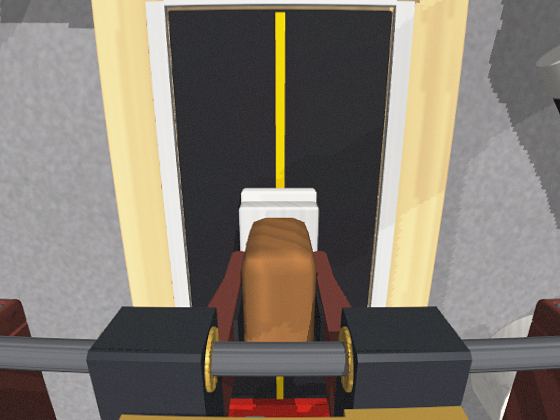

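The seam runs centrally from the sole (280,190) to the far end of the board at (280,11). I'll compute that end point.

Run:
```python
from h import *
v=view('wrist'); print(onz(v,[[280,12],[281,100],[280,187]],.026)); print(onz(v,[[280,197]],.026), v['d'][5:16,300])
P=pts(v); print(P[8:16,250,1])
```

```text
[[0.56339672 0.18549507 0.026     ]
 [0.56654663 0.1406229  0.026     ]
 [0.56887307 0.09073517 0.026     ]]
[[0.56923154 0.0845462  0.026     ]] [0.17894202 0.18107434 0.18225987 0.18150395 0.18351826 0.18278424
 0.17912252 0.1783141  0.1799087  0.17873226 0.17867522]
[0.1885336  0.1877559  0.18725566 0.18546168 0.18476201 0.18451124
 0.18371924 0.18325643]
```

Emit:
jog_arm(moves=[{"linear": [3.2,0,0],"angular": [0,0,0],"hand": 20},{"linear": [3.2,0,0],"angular": [0,0,0],"hand": 20},{"linear": [3.2,0,0],"angular": [0,0,0],"hand": 20},{"linear": [3.2,0,0],"angular": [0,0,0],"hand": 20},{"linear": [3.2,0,0],"angular": [0,0,0],"hand": 20},{"linear": [3.2,0,0],"angular": [0,0,0],"hand": 20},{"linear": [3.2,0,0],"angular": [0,0,0],"hand": 20},{"linear": [3.2,0,0],"angular": [0,0,0],"hand": 20},{"linear": [3.2,0,0],"angular": [0,0,0],"hand": 20},{"linear": [3.2,0,0],"angular": [0,0,0],"hand": 20},{"linear": [3.2,0,0],"angular": [0,0,0],"hand": 20},{"linear": [3.2,0,0],"angular": [0,0,0],"hand": 20},{"linear": [3.2,0,0],"angular": [0,0,0],"hand": 20},{"linear": [3.2,0,0],"angular": [0,0,0],"hand": 20},{"linear": [3.2,0,0],"angular": [0,0,0],"hand": 20},{"linear": [3.2,0,0],"angular": [0,0,0],"hand": 20},{"linear": [3.2,0,0],"angular": [0,0,0],"hand": 20},{"linear": [3.2,0,0],"angular": [0,0,0],"hand": 20},{"linear": [3.2,0,0],"angular": [0,0,0],"hand": 20},{"linear": [3.2,0,0],"angular": [0,0,0],"hand": 20}], newtons=55)

```text
time_s: 23.78
tcp_pos: [0.5673, 0.118, 0.066]
tcp_rot: [3.139, 0.002, 1.627]
ft_force: [0.8, -4.4, 6.3]
grip_width: 0.0299
gripper_force: 55.0
```

Emit:
jog_arm(moves=[{"linear": [3.2,0,0],"angular": [0,0,0],"hand": 20},{"linear": [3.2,0,0],"angular": [0,0,0],"hand": 20},{"linear": [3.2,0,0],"angular": [0,0,0],"hand": 20},{"linear": [3.2,0,0],"angular": [0,0,0],"hand": 20},{"linear": [3.2,0,0],"angular": [0,0,0],"hand": 20},{"linear": [3.2,0,0],"angular": [0,0,0],"hand": 20},{"linear": [3.2,0,0],"angular": [0,0,0],"hand": 20},{"linear": [3.2,0,0],"angular": [0,0,0],"hand": 20},{"linear": [3.2,0,0],"angular": [0,0,0],"hand": 20},{"linear": [2,0,0],"angular": [0,0,0],"hand": 20},{"linear": [0,0,0],"angular": [0,0,0],"hand": 20}], newtons=55)

```text
time_s: 25.15
tcp_pos: [0.5655, 0.1492, 0.0661]
tcp_rot: [3.139, 0.001, 1.628]
ft_force: [0.9, -3.0, 5.8]
grip_width: 0.0299
gripper_force: 55.0
```

Run:
```python
from h import *
T=Tt(); y=T[1,3]; to([.5710+(.0510-y)*.0573,.150,.0660],93.28); print(arm.sense()['ft_force'],arm.sense()['ft_torque'])
```

```text
lin [ 0.8 -0.1  0.1] ang [ 0.0025  0.0011 -0.0003] | tcp [565.5 149.2  66.1] yaw 93.26
[ 0.92981528 -3.03526079  5.76893782] [-0.93513044 -0.01320899 -0.03163851]
```

Emit:
jog_arm(moves=[{"linear": [1,0,0],"angular": [0,0,0],"hand": 20},{"linear": [-3.2,0,0],"angular": [0,0,0],"hand": 20},{"linear": [-3.2,0,0],"angular": [0,0,0],"hand": 20},{"linear": [-3.2,0,0],"angular": [0,0,0],"hand": 20},{"linear": [-3.2,0,0],"angular": [0,0,0],"hand": 20},{"linear": [-3.2,0,0],"angular": [0,0,0],"hand": 20},{"linear": [-3.2,0,0],"angular": [0,0,0],"hand": 20},{"linear": [-3.2,0,0],"angular": [0,0,0],"hand": 20},{"linear": [-3.2,0,0],"angular": [0,0,0],"hand": 20},{"linear": [-3.2,0,0],"angular": [0,0,0],"hand": 20},{"linear": [-3.2,0,0],"angular": [0,0,0],"hand": 20},{"linear": [-3.2,0,0],"angular": [0,0,0],"hand": 20},{"linear": [-3.2,0,0],"angular": [0,0,0],"hand": 20},{"linear": [-3.2,0,0],"angular": [0,0,0],"hand": 20},{"linear": [-3.2,0,0],"angular": [0,0,0],"hand": 20},{"linear": [-3.2,0,0],"angular": [0,0,0],"hand": 20},{"linear": [-3.2,0,0],"angular": [0,0,0],"hand": 20},{"linear": [-3.2,0,0],"angular": [0,0,0],"hand": 20},{"linear": [-3.2,0,0],"angular": [0,0,0],"hand": 20},{"linear": [-3.2,0,0],"angular": [0,0,0],"hand": 20}], newtons=55)

```text
time_s: 27.65
tcp_pos: [0.5692, 0.0928, 0.0665]
tcp_rot: [3.138, -0.003, 1.63]
ft_force: [0.4, 5.0, 5.9]
grip_width: 0.0295
gripper_force: 55.0
```

Run:
```python
from h import *
T=Tt(); y=T[1,3]; to([.5710+(.0510-y)*.0573,-.0405,.0660],93.28); print(arm.sense()['ft_force'],arm.sense()['ft_torque'])
```

```text
lin [-1.331e+02 -8.400e+00  1.000e-01] ang [ 0.0041 -0.0028  0.0018] | tcp [569.2  92.8  66.5] yaw 93.38
[0.41299376 5.04902755 5.87485706] [ 0.92977281 -0.05764648 -0.02065046]
```

Emit:
jog_arm(moves=[{"linear": [-3.2,-0.05,0],"angular": [0,0,0],"hand": 20},{"linear": [-3.2,-0.05,0],"angular": [0,0,0],"hand": 20},{"linear": [-3.2,-0.05,0],"angular": [0,0,0],"hand": 20},{"linear": [-3.2,-0.05,0],"angular": [0,0,0],"hand": 20},{"linear": [-3.2,-0.05,0],"angular": [0,0,0],"hand": 20},{"linear": [-3.2,-0.05,0],"angular": [0,0,0],"hand": 20},{"linear": [-3.2,-0.05,0],"angular": [0,0,0],"hand": 20},{"linear": [-3.2,-0.05,0],"angular": [0,0,0],"hand": 20},{"linear": [-3.2,0,0],"angular": [0,0,0],"hand": 20},{"linear": [-3.2,0,0],"angular": [0,0,0],"hand": 20},{"linear": [-3.2,0,0],"angular": [0,0,0],"hand": 20},{"linear": [-3.2,0,0],"angular": [0,0,0],"hand": 20},{"linear": [-3.2,0,0],"angular": [0,0,0],"hand": 20},{"linear": [-3.2,0,0],"angular": [0,0,0],"hand": 20},{"linear": [-3.2,0,0],"angular": [0,0,0],"hand": 20},{"linear": [-3.2,0,0],"angular": [0,0,0],"hand": 20},{"linear": [-3.2,0,0],"angular": [0,0,0],"hand": 20},{"linear": [-3.2,0,0],"angular": [0,0,0],"hand": 20},{"linear": [-3.2,0,0],"angular": [0,0,0],"hand": 20},{"linear": [-3.2,0,0],"angular": [0,0,0],"hand": 20}], newtons=55)

```text
time_s: 30.15
tcp_pos: [0.5725, 0.0287, 0.0664]
tcp_rot: [3.138, -0.002, 1.63]
ft_force: [0.6, 3.6, 6.1]
grip_width: 0.0297
gripper_force: 55.0
```

Emit:
jog_arm(moves=[{"linear": [-3.2,0,0],"angular": [0,0,0],"hand": 20},{"linear": [-3.2,0,0],"angular": [0,0,0],"hand": 20},{"linear": [-3.2,0,0],"angular": [0,0,0],"hand": 20},{"linear": [-3.2,0,0],"angular": [0,0,0],"hand": 20},{"linear": [-3.2,0,0],"angular": [0,0,0],"hand": 20},{"linear": [-3.2,0,0],"angular": [0,0,0],"hand": 20},{"linear": [-3.2,0,0],"angular": [0,0,0],"hand": 20},{"linear": [-3.2,0,0],"angular": [0,0,0],"hand": 20},{"linear": [-3.2,0,0],"angular": [0,0,0],"hand": 20},{"linear": [-3.2,0,0],"angular": [0,0,0],"hand": 20},{"linear": [-3.2,0,0],"angular": [0,0,0],"hand": 20},{"linear": [-3.2,0,0],"angular": [0,0,0],"hand": 20},{"linear": [-3.2,0,0],"angular": [0,0,0],"hand": 20},{"linear": [-3.2,0,0],"angular": [0,0,0],"hand": 20},{"linear": [-3.2,0,0],"angular": [0,0,0],"hand": 20},{"linear": [-3.2,0,0],"angular": [0,0,0],"hand": 20},{"linear": [-3.2,0,0],"angular": [0,0,0],"hand": 20},{"linear": [-3.2,0,0],"angular": [0,0,0],"hand": 20}], newtons=55)

```text
time_s: 32.4
tcp_pos: [0.5758, -0.029, 0.0663]
tcp_rot: [3.138, -0.002, 1.63]
ft_force: [-0.2, 4.0, 5.2]
grip_width: 0.0295
gripper_force: 55.0
```

Run:
```python
from h import *
T=Tt(); y=-.0405; to([.5710+(.0510-y)*.0573,y,.0660],93.28); print(arm.sense()['ft_force'],arm.sense()['ft_torque'])
```

```text
lin [-11.5  -0.3   0.3] ang [ 0.0037 -0.002   0.0018] | tcp [575.8 -29.   66.3] yaw 93.39
[-0.16000822  3.95887129  5.16758268] [ 0.99372109 -0.02419931 -0.02303752]
```

Emit:
jog_arm(moves=[{"linear": [-3.2,0,0],"angular": [0,0,0],"hand": 20},{"linear": [-3.2,0,0],"angular": [0,0,0],"hand": 20},{"linear": [-3.2,0,0],"angular": [0,0,0],"hand": 20},{"linear": [-1.2,0,0],"angular": [0,0,0],"hand": 20},{"linear": [0,0,0],"angular": [0,0,0],"hand": 20}], newtons=55)

```text
time_s: 33.02
tcp_pos: [0.5764, -0.04, 0.0663]
tcp_rot: [3.138, -0.002, 1.63]
ft_force: [0.0, 4.1, 6.5]
grip_width: 0.0302
gripper_force: 55.0
```

Run:
```python
from h import *
y=-.0405; to([.5710+(.0510-y)*.0573,y,.0660],93.28); print(arm.sense()['ft_force'],arm.sense()['ft_torque'])
```

```text
lin [-0.5 -0.2  0.3] ang [ 0.0036 -0.0016  0.0016] | tcp [576.4 -40.   66.3] yaw 93.37
[0.03503966 4.11330297 6.52792787] [ 0.80116057 -0.00252253  0.00217981]
```

Both strokes are done. Now I lift the block and carry it back to the pad.

Emit:
jog_arm(moves=[{"linear": [0,0,-6],"angular": [0,0,0],"hand": 20},{"linear": [0,0,-14],"angular": [0,0,0],"hand": 20},{"linear": [0,0,-25],"angular": [0,0,0],"hand": 20},{"linear": [0,0,-30],"angular": [0,0,0],"hand": 20},{"linear": [0,0,-25],"angular": [0,0,0],"hand": 20},{"linear": [-33.5,-11,0],"angular": [0,0,0],"hand": 20},{"linear": [-33.5,-11,0],"angular": [0,0,0],"hand": 20},{"linear": [-33.5,-11,0],"angular": [0,0,0],"hand": 20},{"linear": [-33.5,-11,0],"angular": [0,0,0],"hand": 20},{"linear": [-33.5,-11,0],"angular": [0,0,0],"hand": 20},{"linear": [-33.5,-11,0],"angular": [0,0,0],"hand": 20},{"linear": [-33.5,-11,0],"angular": [0,0,0],"hand": 20},{"linear": [-33.5,-11,0],"angular": [0,0,0],"hand": 20},{"linear": [-33.5,-11,0],"angular": [0,0,0],"hand": 20},{"linear": [-29,-31,0],"angular": [0,0,0],"hand": 20},{"linear": [0,0,0],"angular": [0,0,0],"hand": 20},{"linear": [0,0,0],"angular": [0,0,0],"hand": 20}], newtons=55)

```text
time_s: 35.15
tcp_pos: [0.4638, -0.3789, 0.1654]
tcp_rot: [-3.141, -0.001, 1.628]
ft_force: [0.3, 1.3, -3.5]
grip_width: 0.0298
gripper_force: 55.0
```

Run:
```python
from h import *
s=arm.sense();print(s['ft_force'],s['grip_width'])
to([.4654,-.3771,.0545],93.0)
v=view('scene'); P=pts(v); 
from scipy.ndimage import label
T=Tt()
for n in ('scene','wrist'):
    v=view(n); P=pts(v); q=P[(P[...,2]>.10)&(P[...,2]<.135)&(abs(P[...,0]-T[0,3])<.05)&(abs(P[...,1]-T[1,3])<.05)]; print(n,len(q))
save(v,'w6.png')
v=view('scene'); im=v['im'][80:180,140:280]; cv2.imwrite('pics/s6.png',cv2.resize(im[...,::-1],None,fx=5,fy=5))
```

```text
[ 0.32412682  1.25987824 -3.49817655] 0.029797665260546953
lin [  1.7   1.7 110.9] ang [-0.0002 -0.0005  0.0049] | tcp [ 463.8 -378.9  165.4] yaw 93.28
scene 145
wrist 1082
```

View pics/s6.png

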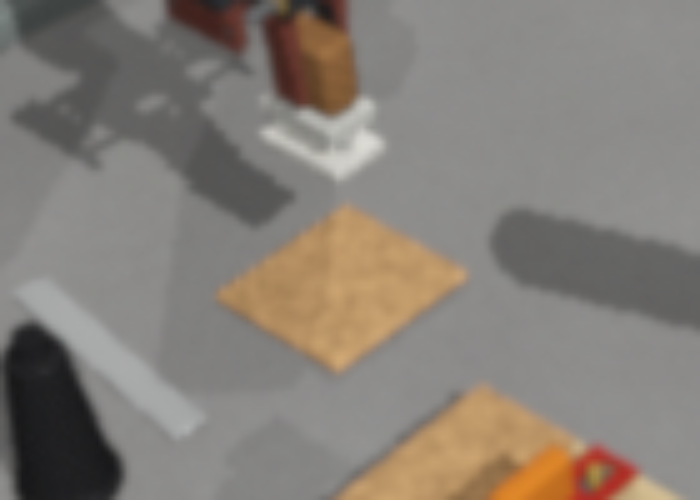

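The block is upright in the grip, at about (325,120) above the empty pad (342,290). I lower it now.

Emit:
jog_arm(moves=[{"linear": [1.7,1.7,20],"angular": [0,0,0],"hand": 20},{"linear": [0,0,30],"angular": [0,0,0],"hand": 20},{"linear": [0,0,25],"angular": [0,0,0],"hand": 20},{"linear": [0,0,20],"angular": [0,0,0],"hand": 20},{"linear": [0,0,10],"angular": [0,0,0],"hand": 20},{"linear": [0,0,5],"angular": [0,0,0],"hand": 20},{"linear": [0,0,0],"angular": [0,0,0],"hand": 20},{"linear": [0,0,0.7],"angular": [0,0,0],"hand": 20},{"linear": [0,0,0],"angular": [0,0,0],"hand": 20}], newtons=55)

```text
time_s: 36.48
tcp_pos: [0.4659, -0.3777, 0.0551]
tcp_rot: [3.141, 0.001, 1.628]
ft_force: [-0.0, 0.9, -2.7]
grip_width: 0.0297
gripper_force: 55.0
```

Emit:
jog_arm(moves=[{"linear": [0,0,0.8],"angular": [0,0,0],"hand": 20},{"linear": [0,0,0],"angular": [0,0,0],"hand": 20},{"linear": [0,0,0],"angular": [0,0,0],"hand": 20}], newtons=55)

```text
time_s: 36.85
tcp_pos: [0.4659, -0.3776, 0.0542]
tcp_rot: [3.141, 0.001, 1.629]
ft_force: [-0.5, -0.1, 1.7]
grip_width: 0.0299
gripper_force: 55.0
```

Emit:
jog_arm(moves=[{"linear": [0,0,0],"angular": [0,0,0],"hand": 40},{"linear": [0,0,0],"angular": [0,0,0],"hand": 55},{"linear": [0,0,0],"angular": [0,0,0],"hand": 70},{"linear": [0,0,-10],"angular": [0,0,0],"hand": 70},{"linear": [0,0,-40],"angular": [0,0,0],"hand": 60},{"linear": [0,0,-50],"angular": [0,0,0],"hand": 60},{"linear": [0,0,-55],"angular": [0,0,0],"hand": 60},{"linear": [55,0,-10],"angular": [0,0,0],"hand": 60},{"linear": [55,0,0],"angular": [0,0,0],"hand": 60},{"linear": [55,0,0],"angular": [0,0,0],"hand": 60},{"linear": [55,0,0],"angular": [0,0,0],"hand": 60},{"linear": [55,5,0],"angular": [0,0,0],"hand": 60},{"linear": [55,15,0],"angular": [0,0,0],"hand": 60},{"linear": [55,15,0],"angular": [0,0,0],"hand": 60},{"linear": [55,15,0],"angular": [0,0,0],"hand": 60},{"linear": [55,15,0],"angular": [0,0,0],"hand": 60},{"linear": [30,15,0],"angular": [0,0,0],"hand": 60},{"linear": [0,0,0],"angular": [0,0,0],"hand": 60},{"linear": [0,0,0],"angular": [0,0,0],"hand": 60}], newtons=40)

```text
time_s: 39.22
tcp_pos: [0.515, 0.1505, 0.2189]
tcp_rot: [-3.141, 0.001, 1.628]
ft_force: [0.4, -0.9, -0.8]
grip_width: 0.0597
gripper_force: 0.0
```

```bash
cat > k.py <<'E'
from h import *
def knobs(n):
    v=view(n); P=pts(v); hsv=cv2.cvtColor(v['im'],cv2.COLOR_RGB2HSV)
    m=cv2.inRange(hsv,np.array((0,170,70)),np.array((6,255,255)))|cv2.inRange(hsv,np.array((177,170,70)),np.array((180,255,255)))
    N,l,st,ce=cv2.connectedComponentsWithStats(m)
    for i in range(1,N):
        if st[i,4]<25: continue
        q=P[l==i]; z=np.nanpercentile(q[:,2],90)
        if not .06<z<.13: continue
        t=q[q[:,2]>z-.004]; (c,r)=cv2.minEnclosingCircle((t[:,:2]*1000).astype(np.float32))
        print(n,'knob top',np.round(c,1),'r',round(r,1),'z',z.round(4),'px',ce[i].round(),st[i,4])
    return v
E
python3 - <<'E'
from k import *
to([.52,.2,.2],93)
v=knobs('top'); im=v['im'][150:290,120:470]; cv2.imwrite('pics/t7.png',cv2.resize(im[...,::-1],None,fx=2.2,fy=2.2)); 
P=pts(v); b=P[230:280,400:460].reshape(-1,3); b=b[(b[:,2]>.09)]; print('block top',len(b),cv2.minAreaRect((b[:,:2]*1000).astype(np.float32)),b[:,2].mean())
v=knobs('wrist'); save(v,'w7.png')
E
```

```text
lin [49.1  7.8 18.9] ang [-0.0002  0.0008  0.0052] | tcp [515.  150.5 218.9] yaw 93.3
top knob top [521.1 358.2] r 10.4 z 0.0718 px [154. 234.] 65
top knob top [447.3 274.7] r 11.3 z 0.0731 px [184. 261.] 66
block top 248 ((463.6800231933594, -377.00140380859375), (30.152099609375, 58.69615173339844), 3.6939868927001953) 0.0988771917993044
wrist knob top [448.4 277.7] r 11.5 z 0.0699 px [211.  48.] 772
wrist knob top [597.2 277.9] r 11.6 z 0.0699 px [382.  59.] 811
```

View pics/w7.png

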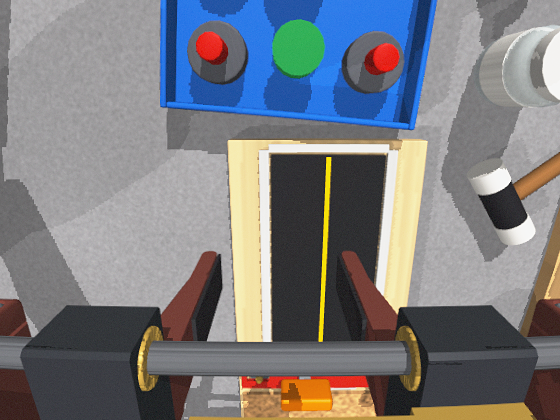

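Weights A and B show at px (211,48) and (382,59), and the block is back on its pad centre. I pick B first.

Emit:
jog_arm(moves=[{"linear": [41,30,0],"angular": [0,0,0],"hand": 44},{"linear": [41,30,0],"angular": [0,0,0],"hand": 44},{"linear": [40.5,29.2,0],"angular": [0,0,0],"hand": 44},{"linear": [0,0,40],"angular": [0,0,0],"hand": 44},{"linear": [0,0,40],"angular": [0,0,0],"hand": 44},{"linear": [0,0,40],"angular": [0,0,0],"hand": 44},{"linear": [0,0,30],"angular": [0,0,0],"hand": 44},{"linear": [0,0,20],"angular": [0,0,0],"hand": 44},{"linear": [0,0,7],"angular": [0,0,0],"hand": 44},{"linear": [0,0,0],"angular": [0,0,0],"hand": 44},{"linear": [0,0,0],"angular": [0,0,0],"hand": 15},{"linear": [0,0,0],"angular": [0,0,0],"hand": 15},{"linear": [0,0,0],"angular": [0,0,0],"hand": 15},{"linear": [0,0,0],"angular": [0,0,0],"hand": 15},{"linear": [0,0,0],"angular": [0,0,0],"hand": 15}], newtons=55)

```text
time_s: 41.2
tcp_pos: [0.598, 0.2791, 0.0426]
tcp_rot: [3.14, -0.001, 1.628]
ft_force: [2.0, -0.5, 4.9]
grip_width: 0.0232
gripper_force: 55.0
```

Emit:
jog_arm(moves=[{"linear": [0,0,-10],"angular": [0,0,0],"hand": 15},{"linear": [0,0,-30],"angular": [0,0,0],"hand": 15},{"linear": [0,0,-40],"angular": [0,0,0],"hand": 15},{"linear": [0,0,-30],"angular": [0,0,0],"hand": 15},{"linear": [-29.5,-4,0],"angular": [0,0,0],"hand": 15},{"linear": [-29.5,-4,0],"angular": [0,0,0],"hand": 15},{"linear": [-29.5,-4,0],"angular": [0,0,0],"hand": 15},{"linear": [-29.5,-4,0],"angular": [0,0,0],"hand": 15},{"linear": [-29.5,-4,0],"angular": [0,0,0],"hand": 15},{"linear": [-29.5,-4,0],"angular": [0,0,0],"hand": 15},{"linear": [-29.5,-4,0],"angular": [0,0,0],"hand": 15},{"linear": [-29.5,-4,0],"angular": [0,0,0],"hand": 15},{"linear": [-29.5,-4,0],"angular": [0,0,0],"hand": 15},{"linear": [-30,-4,0],"angular": [0,0,0],"hand": 15},{"linear": [0,0,0],"angular": [0,0,0],"hand": 15},{"linear": [0,0,0],"angular": [0,0,0],"hand": 15}], newtons=55)

```text
time_s: 43.2
tcp_pos: [0.5737, -0.0179, 0.1515]
tcp_rot: [-3.14, -0.001, 1.629]
ft_force: [-0.8, 1.2, -5.5]
grip_width: 0.0233
gripper_force: 55.0
```

Run:
```python
from h import *
s=arm.sense();print(s['ft_force'],s['grip_width'])
to([.575,-.0193,.0630],93.28)
v=view('scene'); im=v['im'][150:290,180:380]; cv2.imwrite('pics/s8.png',cv2.resize(im[...,::-1],None,fx=4,fy=4))
```

```text
[-0.83032717  1.15717501 -5.4548753 ] 0.023259919336964124
lin [-1.6  1.3 88.5] ang [-0.0012 -0.0008  0.0008] | tcp [573.7 -17.9 151.5] yaw 93.33
```

View pics/s8.png

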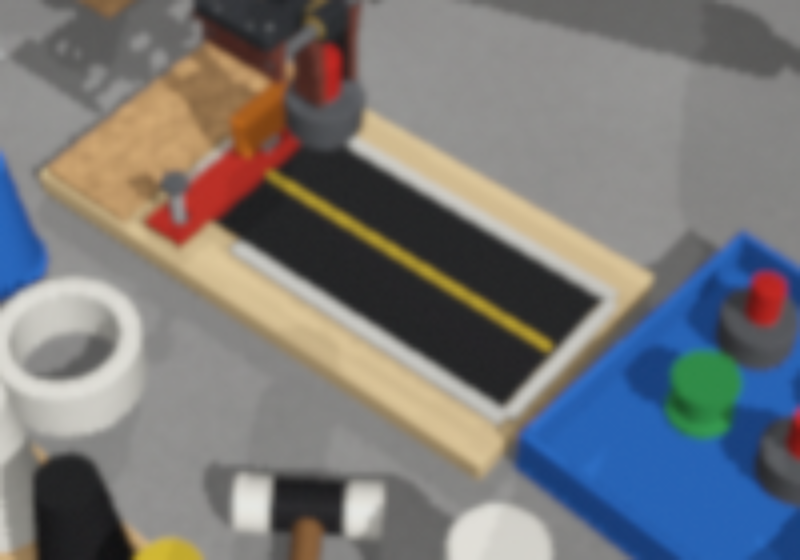

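The weight hangs upright at (325,105) above the seam.

Emit:
jog_arm(moves=[{"linear": [-1.6,1.2,20],"angular": [0,0,0],"hand": 15},{"linear": [0,0,30],"angular": [0,0,0],"hand": 15},{"linear": [0,0,20],"angular": [0,0,0],"hand": 15},{"linear": [0,0,12],"angular": [0,0,0],"hand": 15},{"linear": [0,0,4],"angular": [0,0,0],"hand": 15},{"linear": [0,0,2],"angular": [0,0,0],"hand": 15},{"linear": [0,0,1],"angular": [0,0,0],"hand": 15},{"linear": [0,0,0],"angular": [0,0,0],"hand": 15}], newtons=55)

```text
time_s: 44.25
tcp_pos: [0.576, -0.0202, 0.0633]
tcp_rot: [3.141, 0.0, 1.628]
ft_force: [0.2, -0.4, -5.3]
grip_width: 0.0233
gripper_force: 55.0
```

Emit:
jog_arm(moves=[{"linear": [0,-0.9,0.5],"angular": [0,0,0],"hand": 15},{"linear": [0,0,0.6],"angular": [0,0,0],"hand": 15},{"linear": [0,0,0],"angular": [0,0,0],"hand": 15},{"linear": [0,0,0],"angular": [0,0,0],"hand": 30},{"linear": [0,0,0],"angular": [0,0,0],"hand": 44},{"linear": [0,0,0],"angular": [0,0,0],"hand": 44},{"linear": [0,0,-20],"angular": [0,0,0],"hand": 44},{"linear": [0,0,-40],"angular": [0,0,0],"hand": 44},{"linear": [0,0,-50],"angular": [0,0,0],"hand": 44},{"linear": [43,-12.5,-47],"angular": [0,0,0],"hand": 44},{"linear": [43,-12.5,0],"angular": [0,0,0],"hand": 44},{"linear": [43,-12.5,0],"angular": [0,0,0],"hand": 44},{"linear": [43,-12.5,0],"angular": [0,0,0],"hand": 44},{"linear": [0,0,0],"angular": [0,0,0],"hand": 44},{"linear": [0,0,0],"angular": [0,0,0],"hand": 44}], newtons=55)

```text
time_s: 46.12
tcp_pos: [0.5158, 0.1466, 0.2177]
tcp_rot: [3.141, 0.001, 1.629]
ft_force: [0.3, -1.0, -0.4]
grip_width: 0.0442
gripper_force: 0.0
```

Run:
```python
from k import *
knobs('top'); knobs('wrist'); to([.4484,.2777,.042],93.28)
```

```text
top knob top [571.9 -22.9] r 11.2 z 0.0926 px [297. 212.] 66
top knob top [520.8 358.8] r 10.3 z 0.0717 px [153. 234.] 65
top knob top [447.3 275. ] r 11.2 z 0.0718 px [184. 261.] 66
wrist knob top [448.5 277.7] r 11.6 z 0.07 px [210.  43.] 798
wrist knob top [573.7 -13.1] r 7.8 z 0.0672 px [323. 338.] 100
lin [135.6 -60.2 175.1] ang [ 0.0004  0.0006 -0.0014] | tcp [516.  145.7 217.2] yaw 93.2
```

Emit:
jog_arm(moves=[{"linear": [45,-20,0],"angular": [0,0,0],"hand": 44},{"linear": [45,-20,0],"angular": [0,0,0],"hand": 44},{"linear": [45.3,-20.2,0],"angular": [0,0,0],"hand": 44},{"linear": [0,0,40],"angular": [0,0,0],"hand": 44},{"linear": [0,0,40],"angular": [0,0,0],"hand": 44},{"linear": [0,0,40],"angular": [0,0,0],"hand": 44},{"linear": [0,0,30],"angular": [0,0,0],"hand": 44},{"linear": [0,0,18],"angular": [0,0,0],"hand": 44},{"linear": [0,0,7],"angular": [0,0,0],"hand": 44},{"linear": [0,0,0],"angular": [0,0,0],"hand": 44},{"linear": [0,0,0],"angular": [0,0,0],"hand": 15},{"linear": [0,0,0],"angular": [0,0,0],"hand": 15},{"linear": [0,0,0],"angular": [0,0,0],"hand": 15},{"linear": [0,0,0],"angular": [0,0,0],"hand": 15},{"linear": [0,0,0],"angular": [0,0,0],"hand": 15}], newtons=55)

```text
time_s: 48.1
tcp_pos: [0.4483, 0.279, 0.0426]
tcp_rot: [3.14, -0.0, 1.628]
ft_force: [1.9, -0.3, 6.2]
grip_width: 0.0228
gripper_force: 55.0
```

Emit:
jog_arm(moves=[{"linear": [0,0,-10],"angular": [0,0,0],"hand": 15},{"linear": [0,0,-30],"angular": [0,0,0],"hand": 15},{"linear": [0,0,-40],"angular": [0,0,0],"hand": 15},{"linear": [0,0,-30],"angular": [0,0,0],"hand": 15},{"linear": [-29.4,13.7,0],"angular": [0,0,0],"hand": 15},{"linear": [-29.4,13.7,0],"angular": [0,0,0],"hand": 15},{"linear": [-29.4,13.7,0],"angular": [0,0,0],"hand": 15},{"linear": [-29.4,13.7,0],"angular": [0,0,0],"hand": 15},{"linear": [-29.4,13.7,0],"angular": [0,0,0],"hand": 15},{"linear": [-29.4,13.7,0],"angular": [0,0,0],"hand": 15},{"linear": [-29.4,13.7,0],"angular": [0,0,0],"hand": 15},{"linear": [-29.4,13.7,0],"angular": [0,0,0],"hand": 15},{"linear": [0,0,0],"angular": [0,0,0],"hand": 15},{"linear": [0,0,0],"angular": [0,0,0],"hand": 15}], newtons=55)

```text
time_s: 49.85
tcp_pos: [0.5696, 0.0509, 0.1517]
tcp_rot: [-3.14, -0.001, 1.629]
ft_force: [0.1, 0.6, -3.7]
grip_width: 0.0227
gripper_force: 55.0
```

Run:
```python
from h import *
s=arm.sense();print(s['ft_force'],s['ft_torque'],s['grip_width'])
to([.571,.0506,.0630],93.28)
v=view('scene'); im=v['im'][150:290,180:380]; cv2.imwrite('pics/s9.png',cv2.resize(im[...,::-1],None,fx=4,fy=4))
```

```text
[ 0.0621537   0.59261335 -3.67965881] [ 0.00621357 -0.07115993 -0.00647329] 0.0226827443676871
lin [-0.4  1.5 88.7] ang [-0.0014 -0.0007  0.001 ] | tcp [569.6  50.9 151.7] yaw 93.34
```

View pics/s9.png

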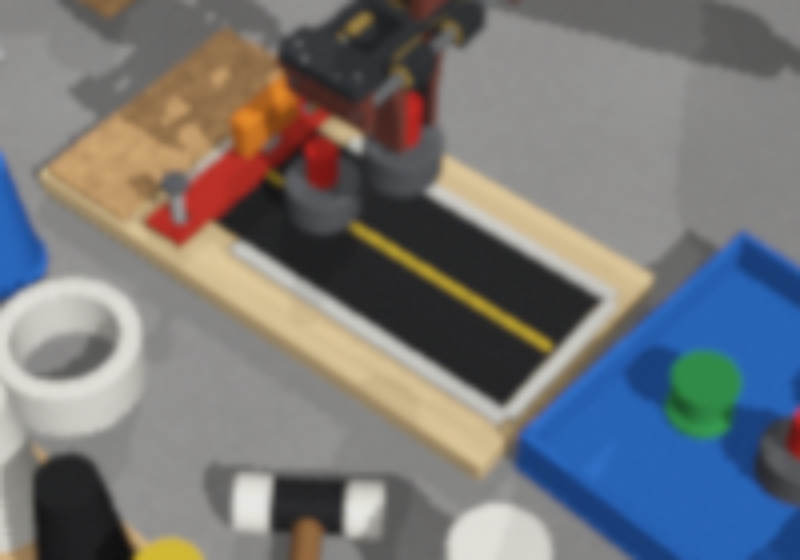

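The first weight stands on the seam at (322,190), and the second hangs upright at (405,150). I lower the second one.

Emit:
jog_arm(moves=[{"linear": [-0.4,0.6,20],"angular": [0,0,0],"hand": 15},{"linear": [0,0,30],"angular": [0,0,0],"hand": 15},{"linear": [0,0,20],"angular": [0,0,0],"hand": 15},{"linear": [0,0,12],"angular": [0,0,0],"hand": 15},{"linear": [0,0,4],"angular": [0,0,0],"hand": 15},{"linear": [0,0,2],"angular": [0,0,0],"hand": 15},{"linear": [0,0,0.5],"angular": [0,0,0],"hand": 15},{"linear": [0,0,0],"angular": [0,0,0],"hand": 15}], newtons=55)

```text
time_s: 50.9
tcp_pos: [0.5715, 0.0499, 0.0639]
tcp_rot: [3.141, 0.0, 1.628]
ft_force: [-0.4, -0.4, -4.2]
grip_width: 0.0231
gripper_force: 55.0
```

Emit:
jog_arm(moves=[{"linear": [0,-0.4,0.8],"angular": [0,0,0],"hand": 15},{"linear": [0,0,0.7],"angular": [0,0,0],"hand": 15},{"linear": [0,0,0],"angular": [0,0,0],"hand": 15},{"linear": [0,0,0],"angular": [0,0,0],"hand": 30},{"linear": [0,0,0],"angular": [0,0,0],"hand": 44},{"linear": [0,0,0],"angular": [0,0,0],"hand": 44},{"linear": [0,0,-20],"angular": [0,0,0],"hand": 44},{"linear": [0,0,-40],"angular": [0,0,0],"hand": 44},{"linear": [0,0,-50],"angular": [0,0,0],"hand": 44},{"linear": [47,-11,-47],"angular": [0,0,0],"hand": 44},{"linear": [47,-11,0],"angular": [0,0,0],"hand": 44},{"linear": [47,-11,0],"angular": [0,0,0],"hand": 44},{"linear": [47,-11,0],"angular": [0,0,0],"hand": 44},{"linear": [0,0,0],"angular": [0,0,0],"hand": 44},{"linear": [0,0,0],"angular": [0,0,0],"hand": 44}], newtons=55)

```text
time_s: 52.78
tcp_pos: [0.5172, 0.2313, 0.2163]
tcp_rot: [3.141, 0.0, 1.629]
ft_force: [-0.0, -0.3, -1.0]
grip_width: 0.0442
gripper_force: 0.0
```

Run:
```python
from k import *
knobs('top'); knobs('wrist'); to([.5215,.3605,.042],93.28)
```

```text
top knob top [572.1 -22.6] r 11.3 z 0.0913 px [297. 212.] 67
top knob top [567.1  47.3] r 11.4 z 0.0926 px [270. 214.] 65
wrist knob top [522.  360.9] r 11.8 z 0.07 px [294.  48.] 713
wrist knob top [570.  45.] r 8.9 z 0.0899 px [319. 378.] 85
wrist knob top [552.5 116.5] r 136.9 z 0.0839 px [304. 410.] 876
lin [129.9  11.1 173.8] ang [ 0.0005  0.0007 -0.0014] | tcp [517.6 230.2 215.9] yaw 93.2
```

Emit:
jog_arm(moves=[{"linear": [43.5,4,0],"angular": [0,0,0],"hand": 44},{"linear": [43.5,4,0],"angular": [0,0,0],"hand": 44},{"linear": [43.3,3.6,0],"angular": [0,0,0],"hand": 44},{"linear": [0,0,40],"angular": [0,0,0],"hand": 44},{"linear": [0,0,40],"angular": [0,0,0],"hand": 44},{"linear": [0,0,40],"angular": [0,0,0],"hand": 44},{"linear": [0,0,30],"angular": [0,0,0],"hand": 44},{"linear": [0,0,17],"angular": [0,0,0],"hand": 44},{"linear": [0,0,6.5],"angular": [0,0,0],"hand": 44},{"linear": [0,0,0],"angular": [0,0,0],"hand": 44},{"linear": [0,0,0],"angular": [0,0,0],"hand": 15},{"linear": [0,0,0],"angular": [0,0,0],"hand": 15},{"linear": [0,0,0],"angular": [0,0,0],"hand": 15},{"linear": [0,0,0],"angular": [0,0,0],"hand": 15},{"linear": [0,0,0],"angular": [0,0,0],"hand": 15}], newtons=55)

```text
time_s: 54.75
tcp_pos: [0.5218, 0.3628, 0.0429]
tcp_rot: [3.14, -0.001, 1.628]
ft_force: [2.1, -1.2, 5.4]
grip_width: 0.023
gripper_force: 55.0
```

Emit:
jog_arm(moves=[{"linear": [0,0,-10],"angular": [0,0,0],"hand": 15},{"linear": [0,0,-30],"angular": [0,0,0],"hand": 15},{"linear": [0,0,-40],"angular": [0,0,0],"hand": 15},{"linear": [0,0,-30],"angular": [0,0,0],"hand": 15},{"linear": [-30.5,3.9,0],"angular": [0,0,0],"hand": 15},{"linear": [-30.5,3.9,0],"angular": [0,0,0],"hand": 15},{"linear": [-30.5,3.9,0],"angular": [0,0,0],"hand": 15},{"linear": [-30.5,3.9,0],"angular": [0,0,0],"hand": 15},{"linear": [-30.5,3.9,0],"angular": [0,0,0],"hand": 15},{"linear": [-30.5,3.9,0],"angular": [0,0,0],"hand": 15},{"linear": [-30.5,3.9,0],"angular": [0,0,0],"hand": 15},{"linear": [-30.5,3.9,0],"angular": [0,0,0],"hand": 15},{"linear": [0,0,0],"angular": [0,0,0],"hand": 15},{"linear": [0,0,0],"angular": [0,0,0],"hand": 15}], newtons=55)

```text
time_s: 56.5
tcp_pos: [0.5655, 0.1212, 0.1518]
tcp_rot: [-3.141, -0.001, 1.629]
ft_force: [-0.2, -0.3, -3.4]
grip_width: 0.0233
gripper_force: 55.0
```

Run:
```python
from h import *
s=arm.sense();print(s['ft_force'],s['ft_torque'],s['grip_width'])
to([.567,.1205,.0630],93.28)
```

```text
[-0.17067825 -0.25000776 -3.4241113 ] [ 0.04736704 -0.05711787 -0.00389303] 0.023250561234445802
lin [-0.8  1.5 88.8] ang [-0.0011 -0.0005  0.0009] | tcp [565.5 121.2 151.8] yaw 93.33
```

Emit:
jog_arm(moves=[{"linear": [-0.8,0.5,20],"angular": [0,0,0],"hand": 15},{"linear": [0,0,30],"angular": [0,0,0],"hand": 15},{"linear": [0,0,20],"angular": [0,0,0],"hand": 15},{"linear": [0,0,12],"angular": [0,0,0],"hand": 15},{"linear": [0,0,4],"angular": [0,0,0],"hand": 15},{"linear": [0,0,2],"angular": [0,0,0],"hand": 15},{"linear": [0,0,0.5],"angular": [0,0,0],"hand": 15},{"linear": [0,0,0],"angular": [0,0,0],"hand": 15}], newtons=55)

```text
time_s: 57.5
tcp_pos: [0.5672, 0.1199, 0.064]
tcp_rot: [3.141, -0.0, 1.628]
ft_force: [-0.7, 0.4, -4.1]
grip_width: 0.0231
gripper_force: 55.0
```

Emit:
jog_arm(moves=[{"linear": [0,0,0.8],"angular": [0,0,0],"hand": 15},{"linear": [0,0,0.7],"angular": [0,0,0],"hand": 15},{"linear": [0,0,0],"angular": [0,0,0],"hand": 15},{"linear": [0,0,0],"angular": [0,0,0],"hand": 30},{"linear": [0,0,0],"angular": [0,0,0],"hand": 44},{"linear": [0,0,0],"angular": [0,0,0],"hand": 44},{"linear": [0,0,-20],"angular": [0,0,0],"hand": 44},{"linear": [0,0,-40],"angular": [0,0,0],"hand": 44},{"linear": [0,0,-50],"angular": [0,0,0],"hand": 44},{"linear": [0,0,-55],"angular": [0,0,0],"hand": 44},{"linear": [-55,0,-25],"angular": [0,0,0],"hand": 44},{"linear": [-55,0,0],"angular": [0,0,0],"hand": 44},{"linear": [-55,0,0],"angular": [0,0,0],"hand": 44},{"linear": [-55,0,0],"angular": [0,0,0],"hand": 44},{"linear": [-55,0,0],"angular": [0,0,0],"hand": 44},{"linear": [-40,0,0],"angular": [0,0,0],"hand": 44},{"linear": [0,0,0],"angular": [0,0,0],"hand": 44},{"linear": [0,0,0],"angular": [0,0,0],"hand": 44}], newtons=55)

```text
time_s: 59.75
tcp_pos: [0.5851, -0.1934, 0.253]
tcp_rot: [3.141, -0.001, 1.629]
ft_force: [-0.3, 0.0, -0.1]
grip_width: 0.044
gripper_force: 0.0
```

Run:
```python
from k import *
v=knobs('wrist'); hsv=cv2.cvtColor(v['im'],cv2.COLOR_RGB2HSV); m=cv2.inRange(hsv,np.array((22,150,150)),np.array((32,255,255))); m[200:]=0
p=onz(v,np.argwhere(m)[:,::-1],.026); p=p[(abs(p[:,0]-.57)<.03)&(p[:,1]<.19)]; f=np.polyfit(p[:,1],p[:,0],1); print('seam x at y=-.02,.05,.12',np.polyval(f,[-.02,.05,.12]),len(p))
a=np.vstack([v['im'][:260]]); s=view('scene')['im'][50:310,100:480]
cv2.imwrite('pics/fin.png',np.hstack([a,cv2.resize(s,(240,164)) if 0 else cv2.resize(s,(380,260))])[:,:,::-1][:, :940] if 0 else np.vstack([a,cv2.resize(s,(560,340),interpolation=cv2.INTER_AREA)])[...,::-1])
```

```text
wrist knob top [574.3 -25. ] r 10.8 z 0.0897 px [279.   8.] 426
wrist knob top [ 882.4 -172.3] r 23.0 z 0.0739 px [539. 178.] 2237
seam x at y=-.02,.05,.12 [0.57506174 0.57104132 0.56702091] 104
```

View pics/fin.png

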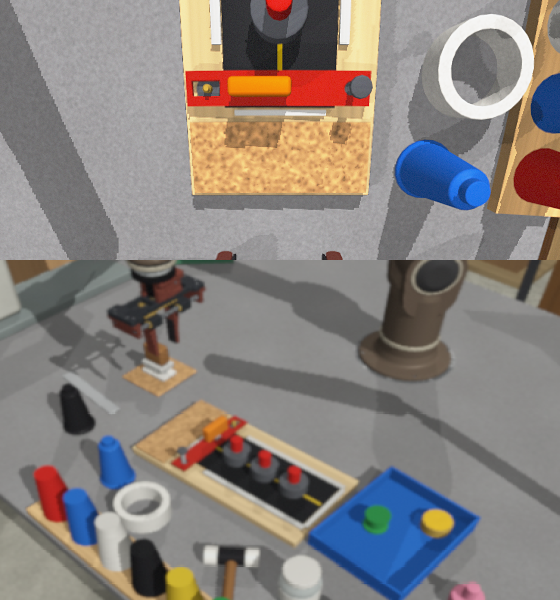

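Three weights stand upright along the seam at (235,452), (264,465) and (293,480). The strap is down with the stud in its slot at (206,88). The block stands on its pad, and the bin holds only the spool and tin.

```bash
python3 -c "
from bench import arm
print(arm.job_done())"
```

```text
the job is handed in; nothing more can be done
None
```

The job is handed in: strap closed over the stud, seam rubbed there and back under steady pressure, block standing on its pad, and all three weights upright along the seam, with only the spool and tin left in the bin.

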